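Book tins in at the code reader

TASK

Book in the coating tins from the blue spill tray: swing the reader's dust door wide open (about square), stand every tin upright on the rubber pad with its barred code label squarely facing the reader window, and with all of them standing there released press the green read key on the reader's roof fully down. Then stand all the tins upright in the blue tray again and close the dust door fully; do not push the heatsink or the grease pot about.

Things in the scene. Friction and masses are not known exactly. Their poses are not given: they have to be found in the camera images.
- pad (a point): centre of the black rubber pad's top (yellow border), 2 mm above the bench; pad 90 mm (x) by 220 mm (y), fixed to the reader. x points horizontally from the pad square to the reader window, y along the pad and the window, z up. The pad lies in the door's sweep: nothing may stand there when the door moves. The three tins fit in a row along y, e.g. 68 mm apart
- window (a point): centre of the dark red window strip in the front face of the grey reader cupboard (130 mm deep, 230 mm wide, 90 mm high), 46 mm above the bench, 117 mm in x from the pad's centre; same axes as pad. The strip is 180 mm long in y and hidden while the door is shut. A tin faces it squarely when the tin's x axis runs the same way as the pad's x axis
- dust_door (a joint): the white dust door over the window, 228 mm wide, 80 mm high, 8 mm thick, upright hinge at its left (+y) edge: 0 = shut, grows as its free right edge swings out towards the robot (clockwise seen from above), stops at 1.65 rad; light friction (under 1 N at the handle), stays where it is left; may start slightly ajar
- door_hinge (a point): point on the door's upright hinge axis, 55 mm above the bench; turns with the door; shut, its axes are those of pad
- door_handle (a point): middle of the door's handle: an upright round steel bar 10 mm thick, clear from 27 to 75 mm above the bench (this point: 55 mm), standing about 35 mm out from the door's outer face, 208 mm from the hinge along the door and 45 mm out of the hinge's plane; a horizontal arm at each end of the bar (22 and 80 mm high) joins it to the door; door-fixed axes as for door_hinge. Can be pinched from above across any horizontal direction
- read_key (a joint): green spring push button, 32 mm in diameter, on the reader's roof: 0 = up, 0.006 m = fully down (about 5 N); counts as pressed beyond 0.0045 m; springs back when let go
- read_key_top (a point): centre of the read key's top, on the roof, pressed straight down
- tray_floor (a point): centre of the floor of the low blue spill tray, fixed, 5 mm above the bench, in which the tins stand at the start; inside about 182 mm square, walls 14 mm high and 4 mm thick; z up, x and y along its sides. Tins fit well at (-50, 50), (-50, -50) and (55, 0) mm from this point
- tin_blue_mid (a point): centre of a blue tin can, upright cylinder 58 mm in diameter and 66 mm tall, about 0.25 kg, weighted low; origin on its axis half-way up (33 mm above its underside). z points up the can, x points out through the middle of its code label: a white patch with black bars (about 38 mm wide, 40 mm tall) on one side only. The can's body reading below has the same axes. May be absent (2 or 3 of the three tins are there)
- tin_yellow_mid (a point): centre of a yellow tin can, upright cylinder 58 mm in diameter and 66 mm tall, about 0.25 kg, weighted low; origin on its axis half-way up (33 mm above its underside). z points up the can, x points out through the middle of its code label: a white patch with black bars (about 38 mm wide, 40 mm tall) on one side only. The can's body reading below has the same axes. May be absent (2 or 3 of the three tins are there)
- tin_red_mid (a point): centre of a red tin can, upright cylinder 58 mm in diameter and 66 mm tall, about 0.25 kg, weighted low; origin on its axis half-way up (33 mm above its underside). z points up the can, x points out through the middle of its code label: a white patch with black bars (about 38 mm wide, 40 mm tall) on one side only. The can's body reading below has the same axes. May be absent (2 or 3 of the three tins are there)
- tin_blue: the blue tin itself; origin at the centre of its underside
- tin_yellow: the yellow tin itself; origin at the centre of its underside
- tin_red: the red tin itself; origin at the centre of its underside
- heatsink: bystander: finned bare-aluminium heatsink 26x60x30 mm standing on the bench on the robot's side of the tray; origin at the centre of its underside; not to be pushed about
- grease_pot: bystander: small pot with white lid, 49 mm in diameter, 45 mm tall; origin at the centre of its underside; not to be pushed about

How it is judged (in metres and radians):
On the way, in this order (a step that is already met when the one before it is completed fails the run):
1. the dust door is swung wide open (past 1.3 rad) (value of joint dust_door above 1.3 rad), for 0.2 s.
2. every tin stands on the pad, label squarely to the window, released, door open (x of tin_blue_mid in the frame of pad between -0.04 and 0.04 m and y of tin_blue_mid in the frame of pad between -0.105 and 0.105 m and angle between each of tin_blue_mid, tin_yellow_mid, tin_red_mid's own z axis and vertical below 0.12 rad and height (world z) of each of tin_blue_mid, tin_yellow_mid, tin_red_mid below 0.048 m and angle between the x axis of each of tin_blue_mid, tin_yellow_mid, tin_red_mid and the x axis of pad, either way round below 0.26 rad and x of window in the frame of tin_blue_mid above 0.02 m and x of tin_yellow_mid in the frame of pad between -0.04 and 0.04 m and y of tin_yellow_mid in the frame of pad between -0.105 and 0.105 m and x of window in the frame of tin_yellow_mid above 0.02 m and x of tin_red_mid in the frame of pad between -0.04 and 0.04 m and y of tin_red_mid in the frame of pad between -0.105 and 0.105 m and x of window in the frame of tin_red_mid above 0.02 m and value of joint dust_door above 1.3 rad and contact force between the fingers and tin_blue below 0.2 N and contact force between the fingers and tin_yellow below 0.2 N and contact force between the fingers and tin_red below 0.2 N), for 0.3 s.
3. the read key is pressed fully down while the tins stand so (all of step 2 and value of joint read_key above 0.0045 m), for 0.05 s.
At the end, for the whole second after the job is handed in: every tin present stands upright (within 7 degrees), at rest and released, in the blue tray, the door shut within 0.06 rad, the key up. On the way: door past 1.3 rad; all tins on the pad, labels within 15 degrees of square; key pressed past 4.5 mm with the tins so (x of tin_blue_mid in the frame of tray_floor between -0.085 and 0.085 m and y of tin_blue_mid in the frame of tray_floor between -0.085 and 0.085 m and angle between each of tin_blue_mid, tin_yellow_mid, tin_red_mid's own z axis and vertical below 0.12 rad and height (world z) of each of tin_blue_mid, tin_yellow_mid, tin_red_mid below 0.048 m and x of tin_yellow_mid in the frame of tray_floor between -0.085 and 0.085 m and y of tin_yellow_mid in the frame of tray_floor between -0.085 and 0.085 m and x of tin_red_mid in the frame of tray_floor between -0.085 and 0.085 m and y of tin_red_mid in the frame of tray_floor between -0.085 and 0.085 m and contact force between the fingers and tin_blue below 0.2 N and contact force between the fingers and tin_yellow below 0.2 N and contact force between the fingers and tin_red below 0.2 N and linear speed of each of tin_blue, tin_yellow, tin_red below 0.02 m/s and value of joint dust_door below 0.06 rad and value of joint read_key below 0.002 m); the robot touches nothing.
It fails at once if the heatsink is pushed more than 40 mm (distance of heatsink from where it was at the start of the episode above 0.04 m).
It fails at once if the grease pot is pushed more than 40 mm (distance of grease_pot from where it was at the start of the episode above 0.04 m).
Of tin_blue, tin_yellow, tin_red only 2 to 3 are there at a start; the rules pass over those that are not, and their reading is None.
At some moment in a run one of tin_blue, tin_yellow, tin_red may be knocked a few centimetres aside while the robot is not near it.
It also fails if it takes over 210 s, if anything falls off the work surface, if the arm or the gripper's body presses on something with over 40 N, if the wrist force passes 120 N, or if a joint passes its speed limit or range.

ROBOT

A 6-joint arm with a two-finger parallel gripper is mounted at the origin on a cart in front of the work surface, level with it; the furniture and walls round the work are solid. World frame = base frame: x ahead of the robot, y to its left, z up, the work surface at z = 0. Lengths are in mm, angles in rad, forces in N, time in s.
With the tool pointing down it reaches from about 300 to 775 mm from the base axis. Payload 14.6 kg.
Tool frame: the origin (TCP) lies at the very end of the fingers, on their centre line; the grasp point (between the pads) lies 19 mm behind it; z points along the fingers, y is the line along which they close (so a half turn about z gives the same grasp; the last joint's range is limited). The gripper opens to 94 mm and grips with 3 to 60 N. Pads are 16 mm wide; open, the fingers measure 119 mm over their backs; the gripper's body (75 mm by 177 mm) begins 78 mm behind the grasp point.
Start: joints at [-1.211, 0.3, 1.521, -0, 1.321, -0.067], TCP at [227.67, -500.655, 205.446] pointing down, gripper open.
Joint ranges: [-3.03, 3.03], [-0.79, 2.21], [0.23, 2.52], [-1.04, 4.18], [0, 3.07], [-2.55, 2.55]. Speed limits (rad/s): [2.22, 2.22, 2.57, 3.14, 3.14, 3.14].

INTERFACE

Orientations are given as [roll, pitch, yaw] about the fixed x, y, z axes, in that order (R = Rz(yaw) Ry(pitch) Rx(roll)).
In Python, from cell import manip, camera, get_calibration gives the robot as it stands.
- The arm moves only by the tool arm_command, never from a script. Its argument "targets" is a list of rows, each an object of numbers: "hand": the opening, from -1 (shut) to 1 (fully open), so that 0 is half open; "x", "y", "z": the shift along the tool's x, y, z in m; "yaw": the turn about the tool's z in rad. In form: [{"hand": .., "x": .., "y": .., "z": .., "yaw": ..}, ...]. A call has 1 to 10 rows; each row shifts and turns the commanded pose from where the row before left it, along the tool's axes as they then stand; what a row does not reach is not made up. A row lasts 1/10 s, in which the tool goes at most 50 mm and 8.59 degrees, less where a joint would pass 70% of its speed; a pose out of reach is approached as far as the arm can. A call is refused whole if a number of a shift passes 0.05 or a number of a turn 0.15, either way. A call with a gripper value outside its range is refused whole. The fingers move at their own pace and stop on an object; "newtons" is the grip in N (left out, the last holds). Time passes only in rows, so rows that do not move let the fingers close. It gives the time, the measured TCP pose, the force, the opening and the grip force at its end, in the units of the state.
- manip.read_state(): the state, without advancing time (a new reading comes with each control period).
- camera(name): name is "side" or "top"; returns the picture (400x640x3 uint8, red, green, blue); there is no depth.
- get_calibration(name): a dict with "K" (3x3 intrinsics, pixels), "dist_coeffs" ([k1, k2, p1, p2, k3] as OpenCV has them; the pictures are not rectified), "cam_to_world" (4x4, takes a point from camera to world coordinates). Camera axes: x right, y up, looking along -z (the intrinsics and any distortion apply to the point x, -y, -z); pixel columns grow to the right and rows downward; lengths in mm; the calibration is good to about 2 mm. A picture is of the moment at which its call begins. get_calibration takes no time and is no camera call.
- manip.sign_off(): hands the job in; it is judged then, once.
The state is a dict: "clock": time; "joints": joint angles; "qd": joint speeds; "effort": joint torques, N m; "eef_pos": TCP position; "eef_rot": TCP orientation; "wrist_force": force on the tool from outside, world axes, zero at the start; "moment": the same for the moment, N m; "finger_gap": finger opening in mm; "finger_force": force on a finger pad.
Only numpy, scipy, OpenCV 4.12 (cv2) and the standard library are available. Lean on these libraries where they do the work, as an engineer would, in place of code of your own. Each camera call takes 0.05 s, during which the arm holds its last target. There are 200 camera calls.

## Working session

There is one attempt and no reset: what is moved stays moved. The work goes in short steps, Python scripts to look and compute and a tool call to move; the robot and the scene stay as the last step left them, time stands still between calls to the robot, and variables do not carry over. Pictures are saved under pics/ and viewed, at most 17 in all, crops included, and the job is handed in when it is done.

Besides the shell and the picture viewer there is one more tool, called after "Call:" as name(argument=value, ...) on one line, values as JSON. arm_command: Moves the arm, as the interface text tells. Its arguments: {"type":"object","properties":{"targets":{"type":"array"},"newtons":{"type":"number"}},"required":["targets"]}

```bash
ls; mkdir -p pics
python3 - <<'E'
from cell import manip,camera,get_calibration
import cv2,numpy as np
print(manip.read_state())
for n in("top","side"):
    c=get_calibration(n);print(n,np.round(c["K"],1).tolist(),c["dist_coeffs"],np.round(c["cam_to_world"],3).tolist())
    cv2.imwrite(f"pics/{n}0.png",cv2.cvtColor(camera(n),cv2.COLOR_RGB2BGR))
E
```

```text
pics
{'clock': 0.0, 'joints': array([-1.21059352e+00,  3.00448200e-01,  1.52161729e+00,  3.40328255e-05,
        1.32070881e+00, -6.65617896e-02]), 'qd': array([3.61175803e-04, 1.70837420e-03, 3.52208418e-04, 7.08884066e-04,
       9.95901798e-04, 3.08779124e-05]), 'effort': array([-1.19651755e-03, -5.31803727e+01, -3.52734661e+01,  7.07949582e-02,
        2.44173640e-02, -1.04393084e-04]), 'eef_pos': array([ 227.58602289, -500.39672694,  204.8835788 ]), 'eef_rot': array([-3.14041581e+00, -1.11485814e-04,  4.26756088e-01]), 'wrist_force': array([-0.30877521,  0.0847125 ,  0.27232155]), 'moment': array([ 0.02874714, -0.02101926, -0.06591216]), 'finger_force': 0.0, 'finger_gap': 94.15943357326279}
top [[388.3, 0.0, 319.9], [0.0, 388.3, 201.0], [0.0, 0.0, 1.0]] [-0.03822028  0.          0.          0.          0.        ] [[0.117, 0.972, -0.206, 333.747], [-0.993, 0.115, -0.021, -76.236], [0.003, 0.207, 0.978, 1111.35], [0.0, 0.0, 0.0, 1.0]]
side [[448.5, 0.0, 313.7], [0.0, 448.5, 201.6], [0.0, 0.0, 1.0]] [-0.09358165  0.          0.          0.          0.        ] [[-0.84, 0.278, -0.465, -73.959], [-0.541, -0.392, 0.744, 961.208], [0.025, 0.877, 0.48, 766.623], [0.0, 0.0, 0.0, 1.0]]
```

View pics/top0.png

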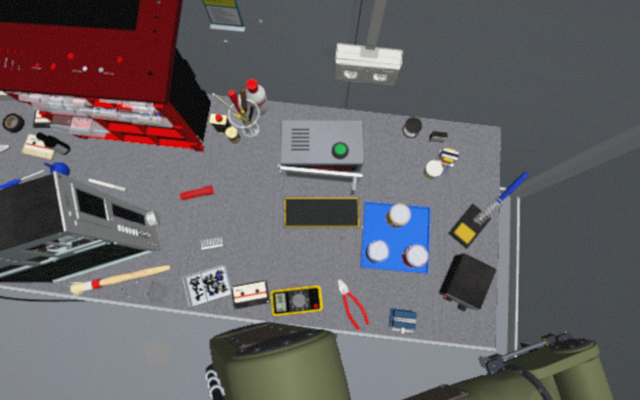

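View pics/side0.png

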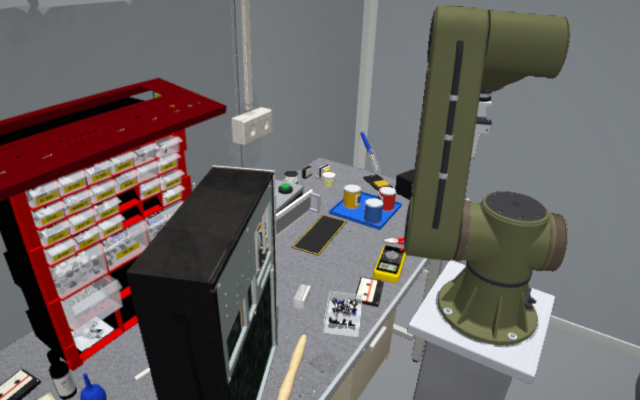

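```bash
cat > h.py <<'E'
from cell import manip,camera,get_calibration
import cv2,numpy as np
C={n:get_calibration(n) for n in("top","side")}
def ray(n,uv):
    c=C[n];K=np.array(c["K"]);T=np.array(c["cam_to_world"])
    p=cv2.undistortPoints(np.array([[uv]],float),K,np.array(c["dist_coeffs"]))[0,0]
    return T[:3,3],T[:3,:3]@np.array([p[0],-p[1],-1])
def plane(n,uv,z):
    o,d=ray(n,uv);return (o+d*(z-o[2])/d[2])[:2]
def proj(n,P):
    c=C[n];T=np.array(c["cam_to_world"]);q=(np.asarray(P,float)-T[:3,3])@T[:3,:3]
    q=q*[1,-1,-1];return cv2.projectPoints(q.reshape(1,3),np.zeros(3),np.zeros(3),np.array(c["K"]),np.array(c["dist_coeffs"]))[0][0,0]
def crop(n,x0,y0,x1,y1,s,f,img=None):
    im=camera(n) if img is None else img
    cv2.imwrite("pics/"+f,cv2.resize(cv2.cvtColor(im[y0:y1,x0:x1],cv2.COLOR_RGB2BGR),None,fx=s,fy=s,interpolation=cv2.INTER_CUBIC));return im
E
python3 - <<'E'
from h import *
im=crop("top",260,100,460,250+30,4,"t1.png")
s=crop("side",270,150,420,260,5,"s1.png")
np.save("t.npy",im);np.save("s.npy",s)
for n,uv,z in [("padc",(321,212),2),("tinY",(399,214),66),("tinB",(377,250),66),("tinR",(416,255),66),("key",(340,149),95),("pot",(433,169),45),("hs?",(211,243),20),("blk",(404,320),20)]:print(n,plane("top",uv,z).round())
E
```

```text
padc [536. -59.]
tinY [ 543. -273.]
tinB [ 439. -221.]
tinR [ 437. -327.]
key [700. -92.]
pot [ 690. -364.]
hs? [408. 238.]
blk [ 263. -318.]
```

View pics/t1.png

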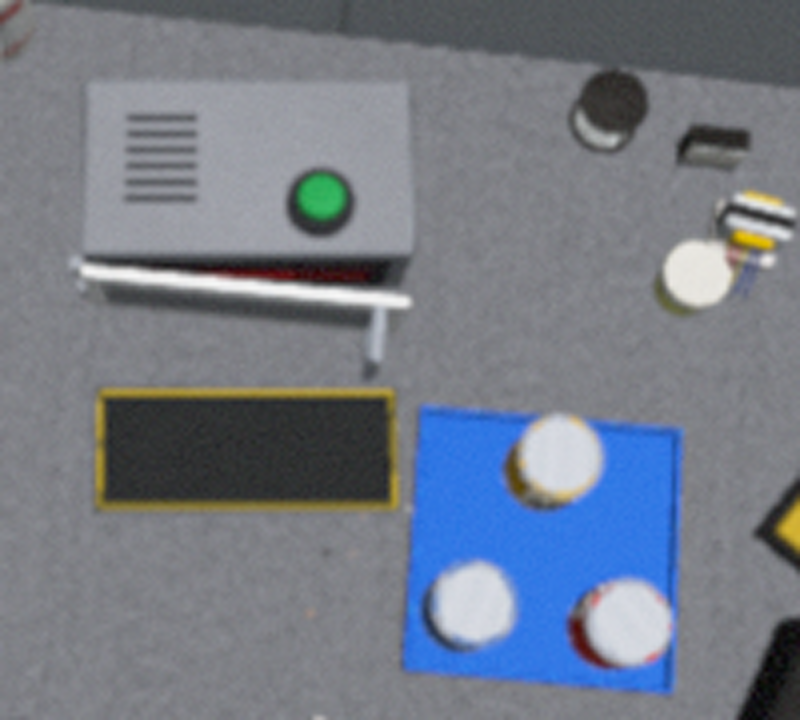

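View pics/s1.png

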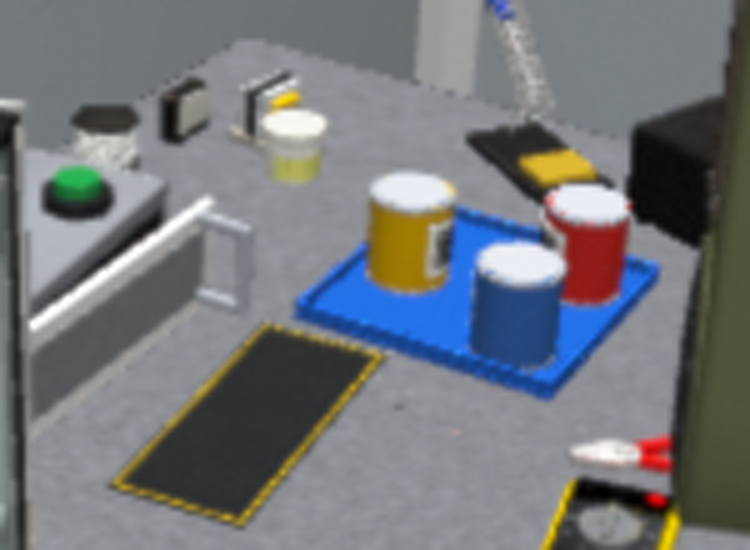

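```bash
cat >> h.py <<'E'
def circ(mask,lo=80):
    cs,_=cv2.findContours(mask.astype(np.uint8),cv2.RETR_EXTERNAL,cv2.CHAIN_APPROX_NONE)
    return [(cv2.fitEllipse(c)) for c in cs if cv2.contourArea(c)>lo]
def tintops(im,x0=270,y0=185,x1=440,y1=280):
    m=np.zeros(im.shape[:2],bool);a=im.astype(int);m[y0:y1,x0:x1]=((a.min(2)>150)&(np.ptp(a,axis=2)<40))[y0:y1,x0:x1]
    return m
E
python3 - <<'E'
from h import *
im=np.load("t.npy");a=im.astype(int);hsv=cv2.cvtColor(im,cv2.COLOR_RGB2HSV)
for (c,ax,an) in circ(tintops(im)):print("tin",np.round(c,1),np.round(ax,1),plane("top",c,71).round(1))
def poly(m):
    cs,_=cv2.findContours(m.astype(np.uint8),cv2.RETR_EXTERNAL,cv2.CHAIN_APPROX_NONE)
    c=max(cs,key=cv2.contourArea);h=cv2.convexHull(c);return cv2.boxPoints(cv2.minAreaRect(h)),cv2.minAreaRect(h)
m=np.zeros(im.shape[:2],bool);m[190:235,280:365]=((hsv[...,0]>20)&(hsv[...,0]<32)&(hsv[...,1]>110))[190:235,280:365]
b,_=poly(m);w=np.array([plane("top",p,2) for p in b]);print("pad",w.round(1).tolist(),w.mean(0).round(1))
m=np.zeros(im.shape[:2],bool);m[195:280,355:440]=((a[...,2]>150)&(a[...,0]<100))[195:280,355:440]
b,_=poly(m);w=np.array([plane("top",p,10) for p in b]);print("tray",b.round(1).tolist(),w.round(1).tolist(),w.mean(0).round(1))
m=np.zeros(im.shape[:2],bool);m[130:170,320:360]=((hsv[...,0]>50)&(hsv[...,0]<85)&(hsv[...,1]>100))[130:170,320:360]
for (c,ax,an) in circ(m,40):print("key",c,ax,plane("top",c,100))
for nm,p,z in(("hingepin",(70,262),85),("doorL",(82,270),85),("doorR",(410,302),85),("bartop",(374,350),82),("roofFL",(85,253),90),("roofFR",(412,252),90)):
    print(nm,plane("top",(260+p[0]/4,100+p[1]/4),z).round(1))
E
```

```text
tin [416.9 255.3] [19.5 20.2] [ 436.4 -328.2]
tin [378.  250.4] [18.2 18.7] [ 437.2 -223.6]
tin [399.8 213.4] [18.4 20.4] [ 544.5 -274. ]
pad [[567.2, 53.7], [593.0, -164.4], [507.7, -172.6], [482.3, 42.0]] [537.5 -60.3]
tray [[358.70001220703125, 267.1000061035156], [364.79998779296875, 200.60000610351562], [433.70001220703125, 206.89999389648438], [427.70001220703125, 273.29998779296875]] [[390.7, -182.4], [582.4, -181.4], [587.4, -382.4], [395.6, -376.5]] [ 489.  -280.7]
key (339.8985595703125, 148.86900329589844) (11.295827865600586, 12.20217514038086) [698.57046804 -91.60259056]
hingepin [635.7  73.9]
doorL [631.   64.8]
doorR [ 634.9 -161.5]
bartop [ 599.  -140.6]
roofFL [641.9  63.8]
roofFR [ 669.  -159.2]
```

```bash
cat >> h.py <<'E'
def go(x,y,z=None,psi=None):
    s=manip.read_state();p=s["eef_pos"];q=s["eef_rot"][2];d=np.array([x-p[0],y-p[1]])
    t=[d@[np.cos(q),np.sin(q)],d@[np.sin(q),-np.cos(q)],0 if z is None else p[2]-z]
    print("pos",p.round(1),"psi",round(q,3),"j6",round(s["joints"][5],2),"F",s["wrist_force"].round(1),"gap",round(s["finger_gap"],1),"t",round(s["clock"],1))
    print("tool shift mm",np.round(t,1),"yaw",None if psi is None else round((-(psi-q)+np.pi)%(2*np.pi)-np.pi,3))
def cyl(n,uv,c,r=29):
    o,d=ray(n,uv);f=o[:2]-np.array(c);A=d[:2]@d[:2];B=2*f@d[:2];D=B*B-4*A*(f@f-r*r)
    k=(-B-np.sqrt(max(D,0)))/2/A;P=o+k*d;return np.degrees(np.arctan2(P[1]-c[1],P[0]-c[0])).round(1),P[2].round(1),D>0
E
python3 - <<'E'
from h import *
print(plane("side",(318.9,203.4),51), [plane("side",(270+a/5,150+b/5),z) for a,b,z in((247,228,80),(242,305,22))])
go(594,-142,150,3.16)
Y=(544.5,-274);R=(436.4,-328.2)
for c,pts in((Y,[(427,250),(452,245)]),(R,[(566,243),(548,235)])):
    for a,b in pts:print(cyl("side",(270+a/5,150+b/5),c))
E
```

```text
[ 598.5707782  -147.45023615] [array([ 598.11360985, -148.14587883]), array([ 599.25786146, -147.06371889])]
pos [ 227.6 -500.5  205.1] psi 0.427 j6 -0.07 F [-0.1 -0.   0.7] gap 93.9 t 0.2
tool shift mm [ 481.9 -174.7   55.1] yaw -2.733
(np.float64(146.7), np.float64(39.4), np.True_)
(np.float64(-154.7), np.float64(31.7), np.False_)
(np.float64(90.1), np.float64(53.0), np.True_)
(np.float64(57.6), np.float64(52.4), np.True_)
```

Call:
arm_command(targets=[{"x": 0.046,"y": -0.017},{"x": 0.046,"y": -0.017},{"x": 0.046,"y": -0.017},{"x": 0.046,"y": -0.017},{"x": 0.046,"y": -0.017},{"x": 0.046,"y": -0.017},{"x": 0.046,"y": -0.017},{"x": 0.046,"y": -0.017},{"x": 0.046,"y": -0.017},{"x": 0.046,"y": -0.017}])

```text
schema error: expected keys hand, x, y, z, yaw
```

Call:
arm_command(targets=[{"yaw": -0.14},{"yaw": -0.14},{"yaw": -0.14},{"yaw": -0.14},{"yaw": -0.14},{"yaw": -0.14},{"yaw": -0.14},{"yaw": -0.14},{"yaw": -0.14},{"yaw": -0.14}])

```text
schema error: expected keys hand, x, y, z, yaw
```

Call:
arm_command(targets=[{"yaw": -0.14},{"yaw": -0.14},{"yaw": -0.14},{"yaw": -0.14},{"yaw": -0.14},{"yaw": -0.14},{"yaw": -0.14},{"yaw": -0.14},{"yaw": -0.14},{"yaw": -0.07}])

```text
schema error: expected keys hand, x, y, z, yaw
```

Run:
```python
from h import *
go(597,-145,40,3.16)
```

```text
pos [ 227.6 -500.5  205.1] psi 0.427 j6 -0.07 F [-0.1 -0.   0.7] gap 93.9 t 0.2
tool shift mm [ 483.4 -170.7  165.1] yaw -2.733
```

Call:
arm_command(targets=[{"hand": 1,"x": 0.048,"y": -0.017,"z": 0,"yaw": 0},{"hand": 1,"x": 0.048,"y": -0.017,"z": 0,"yaw": 0},{"hand": 1,"x": 0.048,"y": -0.017,"z": 0,"yaw": 0},{"hand": 1,"x": 0.048,"y": -0.017,"z": 0,"yaw": 0},{"hand": 1,"x": 0.048,"y": -0.017,"z": 0,"yaw": 0},{"hand": 1,"x": 0.048,"y": -0.017,"z": 0,"yaw": 0},{"hand": 1,"x": 0.048,"y": -0.017,"z": 0,"yaw": 0},{"hand": 1,"x": 0.048,"y": -0.017,"z": 0,"yaw": 0},{"hand": 1,"x": 0.048,"y": -0.017,"z": 0,"yaw": 0},{"hand": 1,"x": 0.048,"y": -0.017,"z": 0,"yaw": 0}])

```text
clock: 1.2
eef_pos: [588.8, -151.8, 205.4]
eef_rot: [-3.142, 0.0, 0.427]
wrist_force: [0.4, -0.2, 0.1]
finger_gap: 94.2
finger_force: 0.0
```

Call:
arm_command(targets=[{"hand": 1,"x": 0,"y": 0,"z": 0.003,"yaw": -0.14},{"hand": 1,"x": 0,"y": 0,"z": 0.003,"yaw": -0.14},{"hand": 1,"x": 0,"y": 0,"z": 0.003,"yaw": -0.14},{"hand": 1,"x": 0,"y": 0,"z": 0.003,"yaw": -0.14},{"hand": 1,"x": 0,"y": 0,"z": 0.003,"yaw": -0.14},{"hand": 1,"x": 0,"y": 0,"z": 0.003,"yaw": -0.14},{"hand": 1,"x": 0,"y": 0,"z": 0.003,"yaw": -0.14},{"hand": 1,"x": 0,"y": 0,"z": 0.003,"yaw": -0.14},{"hand": 1,"x": 0,"y": 0,"z": 0.003,"yaw": -0.14},{"hand": 1,"x": 0,"y": 0,"z": 0.003,"yaw": -0.14}])

```text
clock: 2.2
eef_pos: [587.5, -153.6, 175.1]
eef_rot: [-3.141, -0.0, 1.833]
wrist_force: [-0.8, 0.2, -0.4]
finger_gap: 94.4
finger_force: 0.0
```

Call:
arm_command(targets=[{"hand": 1,"x": 0,"y": 0,"z": 0.003,"yaw": -0.14},{"hand": 1,"x": 0,"y": 0,"z": 0.003,"yaw": -0.14},{"hand": 1,"x": 0,"y": 0,"z": 0.003,"yaw": -0.14},{"hand": 1,"x": 0,"y": 0,"z": 0.003,"yaw": -0.14},{"hand": 1,"x": 0,"y": 0,"z": 0.003,"yaw": -0.14},{"hand": 1,"x": 0,"y": 0,"z": 0.003,"yaw": -0.14},{"hand": 1,"x": 0,"y": 0,"z": 0.003,"yaw": -0.14},{"hand": 1,"x": 0,"y": 0,"z": 0.003,"yaw": -0.14},{"hand": 1,"x": 0,"y": 0,"z": 0.003,"yaw": -0.14},{"hand": 1,"x": 0,"y": 0,"z": 0.003,"yaw": -0.07}])

```text
clock: 3.2
eef_pos: [587.5, -153.6, 145.1]
eef_rot: [3.141, -0.0, -3.121]
wrist_force: [1.1, 0.2, 0.7]
finger_gap: 93.8
finger_force: 0.0
```

Run:
```python
from h import *
go(597,-145,40,3.16)
crop("side",240,100,440,250,4,"s2.png")
```

```text
pos [ 587.5 -153.6  145.1] psi -3.121 j6 -1.91 F [1.1 0.2 0.7] gap 93.8 t 3.2
tool shift mm [ -9.7   8.4 105.1] yaw 0.002
```

View pics/s2.png

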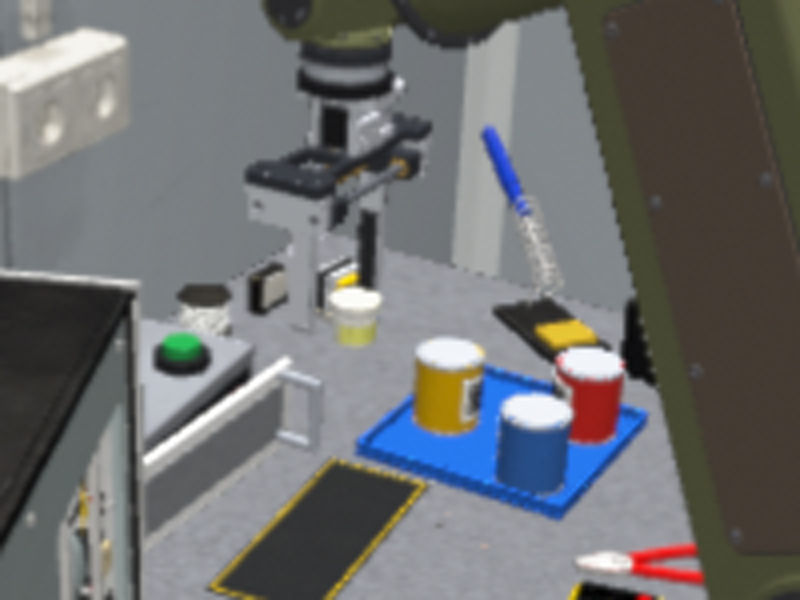

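Call:
arm_command(targets=[{"hand": 1,"x": -0.01,"y": 0.008,"z": 0,"yaw": 0},{"hand": 1,"x": 0,"y": 0,"z": 0.02,"yaw": 0},{"hand": 1,"x": 0,"y": 0,"z": 0.02,"yaw": 0},{"hand": 1,"x": 0,"y": 0,"z": 0.02,"yaw": 0},{"hand": 1,"x": 0,"y": 0,"z": 0.02,"yaw": 0},{"hand": 1,"x": 0,"y": 0,"z": 0.015,"yaw": 0},{"hand": 1,"x": 0,"y": 0,"z": 0.01,"yaw": 0},{"hand": 1,"x": 0,"y": 0,"z": 0,"yaw": 0}])

```text
clock: 4.05
eef_pos: [597.2, -145.1, 39.3]
eef_rot: [3.141, -0.002, -3.127]
wrist_force: [0.5, -0.9, 0.3]
finger_gap: 94.1
finger_force: 0.0
```

Call:
arm_command(targets=[{"hand": -1,"x": 0,"y": 0,"z": 0,"yaw": 0},{"hand": -1,"x": 0,"y": 0,"z": 0,"yaw": 0},{"hand": -1,"x": 0,"y": 0,"z": 0,"yaw": 0},{"hand": -1,"x": 0,"y": 0,"z": 0,"yaw": 0},{"hand": -1,"x": 0,"y": 0,"z": 0,"yaw": 0},{"hand": -1,"x": 0,"y": 0,"z": 0,"yaw": 0},{"hand": -1,"x": 0,"y": 0,"z": 0,"yaw": 0},{"hand": -1,"x": 0,"y": 0,"z": 0,"yaw": 0},{"hand": -1,"x": 0,"y": 0,"z": 0,"yaw": 0},{"hand": -1,"x": 0,"y": 0,"z": 0,"yaw": 0}], newtons=15)

```text
clock: 5.05
eef_pos: [597.6, -144.7, 40.4]
eef_rot: [3.14, 0.0, -3.127]
wrist_force: [4.1, 29.4, 1.5]
finger_gap: 17.6
finger_force: 14.7
```

Call:
arm_command(targets=[{"hand": -1,"x": 0,"y": 0.002,"z": 0,"yaw": 0},{"hand": -1,"x": 0,"y": 0.002,"z": 0,"yaw": 0},{"hand": -1,"x": 0,"y": 0,"z": 0,"yaw": 0},{"hand": -1,"x": 0,"y": 0,"z": 0,"yaw": 0}])

```text
clock: 5.45
eef_pos: [597.5, -140.6, 40.4]
eef_rot: [3.14, 0.0, -3.126]
wrist_force: [0.6, 8.3, 0.3]
finger_gap: 9.5
finger_force: 15.0
```

Call:
arm_command(targets=[{"hand": -1,"x": 0.0207,"y": 0.0048,"z": 0,"yaw": 0.1},{"hand": -1,"x": 0.0207,"y": 0.0048,"z": 0,"yaw": 0.1},{"hand": -1,"x": 0.0207,"y": 0.0048,"z": 0,"yaw": 0.1},{"hand": -1,"x": 0.0207,"y": 0.0048,"z": 0,"yaw": 0.1}])

```text
clock: 5.85
eef_pos: [519.0, -108.9, 40.4]
eef_rot: [3.137, 0.002, 2.752]
wrist_force: [17.7, 25.6, -8.5]
finger_gap: 10.4
finger_force: 15.0
```

Call:
arm_command(targets=[{"hand": -1,"x": 0.0202,"y": 0.0072,"z": 0,"yaw": 0.1},{"hand": -1,"x": 0.0202,"y": 0.0062,"z": 0,"yaw": 0.1},{"hand": -1,"x": 0.0202,"y": 0.0062,"z": 0,"yaw": 0.1}])

```text
clock: 6.15
eef_pos: [472.5, -66.3, 40.4]
eef_rot: [-3.139, -0.001, 2.453]
wrist_force: [-4.5, -5.1, 3.6]
finger_gap: 9.7
finger_force: 15.0
```

Call:
arm_command(targets=[{"hand": -1,"x": 0.0205,"y": 0.0054,"z": 0,"yaw": 0.1},{"hand": -1,"x": 0.0205,"y": 0.0054,"z": 0,"yaw": 0.1},{"hand": -1,"x": 0.0205,"y": 0.0054,"z": 0,"yaw": 0.1},{"hand": -1,"x": 0.0205,"y": 0.0054,"z": 0,"yaw": 0.1}])

```text
clock: 6.55
eef_pos: [433.0, 8.7, 40.3]
eef_rot: [-3.137, -0.001, 2.052]
wrist_force: [-8.2, -3.3, 5.7]
finger_gap: 10.1
finger_force: 15.0
```

Call:
arm_command(targets=[{"hand": -1,"x": 0.0205,"y": 0.0054,"z": 0,"yaw": 0.1},{"hand": -1,"x": 0.0205,"y": 0.0054,"z": 0,"yaw": 0.1},{"hand": -1,"x": 0.0205,"y": 0.0054,"z": 0,"yaw": 0.1},{"hand": -1,"x": 0,"y": 0,"z": 0,"yaw": 0},{"hand": -1,"x": 0,"y": 0,"z": 0,"yaw": 0},{"hand": -1,"x": 0,"y": 0,"z": 0,"yaw": 0}])

```text
clock: 7.15
eef_pos: [424.6, 71.7, 40.2]
eef_rot: [-3.136, -0.001, 1.757]
wrist_force: [-21.6, 0.7, 16.3]
finger_gap: 9.8
finger_force: 15.0
```

Call:
arm_command(targets=[{"hand": -0.5,"x": 0,"y": -0.002,"z": 0,"yaw": 0},{"hand": 0,"x": 0,"y": 0,"z": 0,"yaw": 0},{"hand": 0,"x": 0,"y": 0,"z": 0,"yaw": 0},{"hand": 0,"x": 0,"y": 0,"z": 0,"yaw": 0},{"hand": 0,"x": 0,"y": 0,"z": -0.02,"yaw": 0},{"hand": 0,"x": 0,"y": 0,"z": -0.03,"yaw": 0},{"hand": 0,"x": 0,"y": 0,"z": -0.03,"yaw": 0},{"hand": 0,"x": 0,"y": 0,"z": -0.03,"yaw": 0},{"hand": 1,"x": 0,"y": 0,"z": -0.03,"yaw": 0},{"hand": 1,"x": 0,"y": 0,"z": -0.02,"yaw": 0}])

```text
clock: 8.15
eef_pos: [425.6, 71.3, 202.6]
eef_rot: [3.139, 0.0, 1.757]
wrist_force: [0.5, -0.1, -0.1]
finger_gap: 59.8
finger_force: 0.0
```

Run:
```python
from h import *
im=camera("top")
for (c,ax,an) in circ(tintops(im,x0=360)):print("tin",np.round(c,1),np.round(ax,1),plane("top",c,71).round(1))
go(544.5,-274,140,-1.24)
crop("top",260,100,460,250,4,"t2.png",im)
```

```text
tin [416.9 255.3] [19.5 20.3] [ 436.3 -328.1]
tin [378.  250.4] [18.3 18.8] [ 437.2 -223.5]
tin [399.8 213.3] [18.5 20.5] [ 544.7 -273.9]
pos [426.5  71.4 205. ] psi 1.757 j6 -0.1 F [0.4 0.4 2.2] gap 63.8 t 8.2
tool shift mm [-361.2   52.1   65. ] yaw 2.997
```

View pics/t2.png

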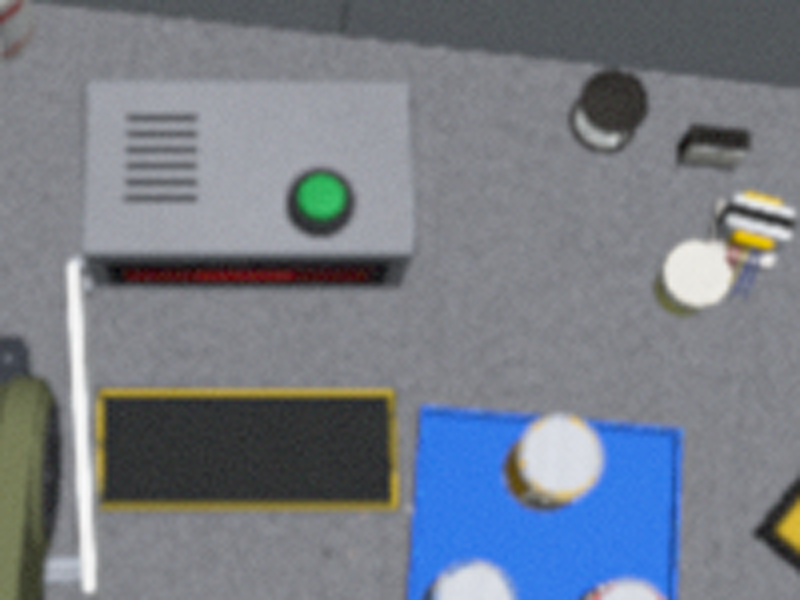

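Call:
arm_command(targets=[{"hand": 1,"x": -0.045,"y": 0.0065,"z": 0,"yaw": 0},{"hand": 1,"x": -0.045,"y": 0.0065,"z": 0,"yaw": 0},{"hand": 1,"x": -0.045,"y": 0.0065,"z": 0,"yaw": 0},{"hand": 1,"x": -0.045,"y": 0.0065,"z": 0,"yaw": 0},{"hand": 1,"x": -0.045,"y": 0.0065,"z": 0,"yaw": 0},{"hand": 1,"x": -0.045,"y": 0.0065,"z": 0,"yaw": 0},{"hand": 1,"x": -0.045,"y": 0.0065,"z": 0,"yaw": 0},{"hand": 1,"x": -0.045,"y": 0.0065,"z": 0,"yaw": 0},{"hand": 1,"x": 0,"y": 0,"z": 0,"yaw": 0.14}])

```text
clock: 9.1
eef_pos: [542.9, -277.2, 198.4]
eef_rot: [-3.14, -0.0, 1.614]
wrist_force: [-0.3, 0.7, -0.5]
finger_gap: 93.7
finger_force: 0.0
```

Call:
arm_command(targets=[{"hand": 1,"x": 0,"y": 0,"z": 0.003,"yaw": 0.143},{"hand": 1,"x": 0,"y": 0,"z": 0.003,"yaw": 0.143},{"hand": 1,"x": 0,"y": 0,"z": 0.003,"yaw": 0.143},{"hand": 1,"x": 0,"y": 0,"z": 0.003,"yaw": 0.143},{"hand": 1,"x": 0,"y": 0,"z": 0.003,"yaw": 0.143},{"hand": 1,"x": 0,"y": 0,"z": 0.003,"yaw": 0.143},{"hand": 1,"x": 0,"y": 0,"z": 0.003,"yaw": 0.143},{"hand": 1,"x": 0,"y": 0,"z": 0.003,"yaw": 0.143},{"hand": 1,"x": 0,"y": 0,"z": 0.003,"yaw": 0.143},{"hand": 1,"x": 0,"y": 0,"z": 0.003,"yaw": 0.143}])

```text
clock: 10.1
eef_pos: [542.7, -272.9, 169.5]
eef_rot: [-3.141, 0.001, 0.181]
wrist_force: [-0.2, 0.6, -0.7]
finger_gap: 93.9
finger_force: 0.0
```

Call:
arm_command(targets=[{"hand": 1,"x": 0,"y": 0,"z": 0.003,"yaw": 0.143},{"hand": 1,"x": 0,"y": 0,"z": 0.003,"yaw": 0.143},{"hand": 1,"x": 0,"y": 0,"z": 0.003,"yaw": 0.143},{"hand": 1,"x": 0,"y": 0,"z": 0.003,"yaw": 0.143},{"hand": 1,"x": 0,"y": 0,"z": 0.003,"yaw": 0.143},{"hand": 1,"x": 0,"y": 0,"z": 0.003,"yaw": 0.143},{"hand": 1,"x": 0,"y": 0,"z": 0.003,"yaw": 0.143},{"hand": 1,"x": 0,"y": 0,"z": 0.003,"yaw": 0.143},{"hand": 1,"x": 0,"y": 0,"z": 0.003,"yaw": 0.143},{"hand": 1,"x": 0,"y": 0,"z": 0.003,"yaw": 0.143}])

```text
clock: 11.1
eef_pos: [542.7, -272.9, 139.6]
eef_rot: [3.141, 0.0, -1.249]
wrist_force: [-0.3, -0.5, 0.1]
finger_gap: 94.1
finger_force: 0.0
```

Run:
```python
from h import *
go(544.6,-274,30,-1.24)
```

```text
pos [ 542.7 -272.9  139.6] psi -1.249 j6 2.29 F [-0.3 -0.5  0.1] gap 94.1 t 11.1
tool shift mm [  1.6  -1.5 109.6] yaw -0.009
```

Call:
arm_command(targets=[{"hand": 1,"x": 0.001,"y": -0.001,"z": 0.02,"yaw": 0},{"hand": 1,"x": 0,"y": 0,"z": 0.025,"yaw": 0},{"hand": 1,"x": 0,"y": 0,"z": 0.025,"yaw": 0},{"hand": 1,"x": 0,"y": 0,"z": 0.02,"yaw": 0},{"hand": 1,"x": 0,"y": 0,"z": 0.012,"yaw": 0},{"hand": 1,"x": 0,"y": 0,"z": 0.007,"yaw": 0},{"hand": -1,"x": 0,"y": 0,"z": 0,"yaw": 0},{"hand": -1,"x": 0,"y": 0,"z": 0,"yaw": 0},{"hand": -1,"x": 0,"y": 0,"z": 0,"yaw": 0},{"hand": -1,"x": 0,"y": 0,"z": 0,"yaw": 0}], newtons=20)

```text
clock: 12.1
eef_pos: [544.4, -273.7, 32.2]
eef_rot: [-3.141, -0.001, -1.243]
wrist_force: [-0.6, 0.1, 0.1]
finger_gap: 65.2
finger_force: 0.0
```

Call:
arm_command(targets=[{"hand": -1,"x": 0,"y": 0,"z": 0,"yaw": 0},{"hand": -1,"x": 0,"y": 0,"z": 0,"yaw": 0},{"hand": -1,"x": 0,"y": 0,"z": -0.01,"yaw": 0},{"hand": -1,"x": 0,"y": 0,"z": -0.02,"yaw": 0},{"hand": -1,"x": 0,"y": 0,"z": -0.02,"yaw": 0},{"hand": -1,"x": 0,"y": 0,"z": -0.02,"yaw": 0},{"hand": -1,"x": 0,"y": 0,"z": -0.02,"yaw": 0},{"hand": -1,"x": 0,"y": 0,"z": -0.02,"yaw": 0}])

```text
clock: 12.9
eef_pos: [544.0, -273.4, 142.8]
eef_rot: [-3.142, 0.0, -1.243]
wrist_force: [0.7, -0.8, -2.3]
finger_gap: 57.6
finger_force: 20.0
```

Run:
```python
from h import *
go(545.9,-129.8,140,1.95)
p=proj("side",[543,-273,123]);print(p);x,y=map(int,p)
crop("side",x-50,y-40,x+50,y+35,6,"s3.png")
```

```text
pos [ 544.  -273.4  142.8] psi -1.243 j6 2.29 F [ 0.7 -0.8 -2.3] gap 57.6 t 12.9
tool shift mm [-135.3  -48.     2.8] yaw 3.09
[353.2385914  174.69138783]
```

View pics/s3.png

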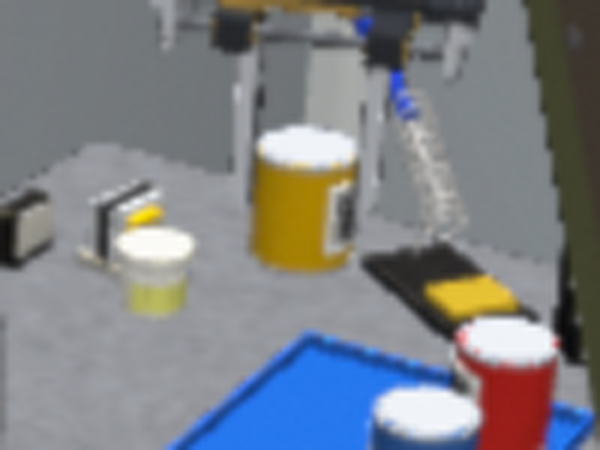

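Call:
arm_command(targets=[{"hand": -1,"x": -0.027,"y": -0.0096,"z": 0,"yaw": 0},{"hand": -1,"x": -0.027,"y": -0.0096,"z": 0,"yaw": 0},{"hand": -1,"x": -0.027,"y": -0.0096,"z": 0,"yaw": 0},{"hand": -1,"x": -0.027,"y": -0.0096,"z": 0,"yaw": 0},{"hand": -1,"x": -0.027,"y": -0.0096,"z": 0,"yaw": 0},{"hand": -1,"x": 0,"y": 0,"z": 0,"yaw": -0.14},{"hand": -1,"x": 0,"y": 0,"z": 0,"yaw": -0.14},{"hand": -1,"x": 0,"y": 0,"z": 0,"yaw": -0.14},{"hand": -1,"x": 0,"y": 0,"z": 0,"yaw": -0.14},{"hand": -1,"x": 0,"y": 0,"z": 0,"yaw": -0.14}])

```text
clock: 13.95
eef_pos: [546.0, -130.1, 141.2]
eef_rot: [-3.142, 0.0, -0.537]
wrist_force: [0.4, -0.1, -2.0]
finger_gap: 57.4
finger_force: 20.0
```

Call:
arm_command(targets=[{"hand": -1,"x": 0,"y": 0,"z": 0,"yaw": -0.14},{"hand": -1,"x": 0,"y": 0,"z": 0,"yaw": -0.14},{"hand": -1,"x": 0,"y": 0,"z": 0,"yaw": -0.14},{"hand": -1,"x": 0,"y": 0,"z": 0,"yaw": -0.14},{"hand": -1,"x": 0,"y": 0,"z": 0,"yaw": -0.14},{"hand": -1,"x": 0,"y": 0,"z": 0,"yaw": -0.14},{"hand": -1,"x": 0,"y": 0,"z": 0,"yaw": -0.14},{"hand": -1,"x": 0,"y": 0,"z": 0,"yaw": -0.14},{"hand": -1,"x": 0,"y": 0,"z": 0,"yaw": -0.14},{"hand": -1,"x": 0,"y": 0,"z": 0,"yaw": -0.14}])

```text
clock: 14.95
eef_pos: [545.9, -130.1, 141.2]
eef_rot: [-3.141, 0.0, 0.863]
wrist_force: [0.6, -0.6, -2.3]
finger_gap: 57.5
finger_force: 20.0
```

Call:
arm_command(targets=[{"hand": -1,"x": 0,"y": 0,"z": 0,"yaw": -0.14},{"hand": -1,"x": 0,"y": 0,"z": 0,"yaw": -0.14},{"hand": -1,"x": 0,"y": 0,"z": 0,"yaw": -0.14},{"hand": -1,"x": 0,"y": 0,"z": 0,"yaw": -0.14},{"hand": -1,"x": 0,"y": 0,"z": 0,"yaw": -0.14},{"hand": -1,"x": 0,"y": 0,"z": 0,"yaw": -0.14},{"hand": -1,"x": 0,"y": 0,"z": 0,"yaw": -0.14},{"hand": -1,"x": 0,"y": 0,"z": 0,"yaw": -0.128},{"hand": -1,"x": 0,"y": 0,"z": 0,"yaw": 0}])

```text
clock: 15.85
eef_pos: [546.0, -130.2, 141.3]
eef_rot: [-3.141, -0.0, 1.967]
wrist_force: [-0.2, -0.6, -2.2]
finger_gap: 58.0
finger_force: 20.0
```

Run:
```python
from h import *
go(545.9,-129.8,28,1.965)
```

```text
pos [ 546.  -130.2  141.3] psi 1.967 j6 -0.7 F [-0.2 -0.6 -2.2] gap 58.0 t 15.8
tool shift mm [4.000e-01 1.000e-01 1.133e+02] yaw 0.002
```

Call:
arm_command(targets=[{"hand": -1,"x": 0,"y": 0,"z": 0.025,"yaw": 0},{"hand": -1,"x": 0,"y": 0,"z": 0.025,"yaw": 0},{"hand": -1,"x": 0,"y": 0,"z": 0.025,"yaw": 0},{"hand": -1,"x": 0,"y": 0,"z": 0.02,"yaw": 0},{"hand": -1,"x": 0,"y": 0,"z": 0.012,"yaw": 0},{"hand": -1,"x": 0,"y": 0,"z": 0.006,"yaw": 0},{"hand": -1,"x": 0,"y": 0,"z": 0,"yaw": 0},{"hand": -1,"x": 0,"y": 0,"z": 0,"yaw": 0}])

```text
clock: 16.65
eef_pos: [546.5, -130.4, 29.0]
eef_rot: [3.141, 0.001, 1.963]
wrist_force: [-0.1, 0.7, -2.1]
finger_gap: 57.9
finger_force: 20.0
```

Call:
arm_command(targets=[{"hand": 1,"x": 0,"y": 0,"z": 0,"yaw": 0},{"hand": 1,"x": 0,"y": 0,"z": 0,"yaw": 0},{"hand": 1,"x": 0,"y": 0,"z": 0,"yaw": 0},{"hand": 1,"x": 0,"y": 0,"z": 0,"yaw": 0},{"hand": 1,"x": 0,"y": 0,"z": -0.015,"yaw": 0},{"hand": 1,"x": 0,"y": 0,"z": -0.025,"yaw": 0},{"hand": 1,"x": 0,"y": 0,"z": -0.03,"yaw": 0},{"hand": 1,"x": 0,"y": 0,"z": -0.03,"yaw": 0},{"hand": 1,"x": 0,"y": 0,"z": -0.02,"yaw": 0}])

```text
clock: 17.55
eef_pos: [546.6, -130.4, 152.0]
eef_rot: [3.139, 0.002, 1.965]
wrist_force: [0.1, 0.7, -0.1]
finger_gap: 93.6
finger_force: 0.0
```

Run:
```python
from h import *
im=camera("top")
for (c,ax,an) in circ(tintops(im,x0=360)):print("tin",np.round(c,1),np.round(ax,1),plane("top",c,71).round(1))
go(437,-223.5,140,1.69)
```

```text
tin [416.9 255.2] [19.5 20.4] [ 436.5 -328.2]
tin [378.  250.4] [18.2 18.7] [ 437.2 -223.6]
pos [ 547.6 -130.6  154.6] psi 1.965 j6 -0.69 F [-0.2 -0.4  3.7] gap 93.5 t 17.6
tool shift mm [ -43.3 -137.7   14.6] yaw 0.275
```

Run:
```python
from h import *
go(436.4,-328.2,140,2.49)
```

```text
pos [ 547.6 -130.6  154.6] psi 1.965 j6 -0.69 F [-0.2 -0.4  3.7] gap 93.5 t 17.6
tool shift mm [-139.7 -178.5   14.6] yaw -0.525
```

Call:
arm_command(targets=[{"hand": 1,"x": -0.028,"y": -0.0357,"z": 0,"yaw": 0},{"hand": 1,"x": -0.028,"y": -0.0357,"z": 0,"yaw": 0},{"hand": 1,"x": -0.028,"y": -0.0357,"z": 0,"yaw": 0},{"hand": 1,"x": -0.028,"y": -0.0357,"z": 0,"yaw": 0},{"hand": 1,"x": -0.028,"y": -0.0357,"z": 0,"yaw": 0},{"hand": 1,"x": 0,"y": 0,"z": 0.003,"yaw": -0.131},{"hand": 1,"x": 0,"y": 0,"z": 0.003,"yaw": -0.131},{"hand": 1,"x": 0,"y": 0,"z": 0.004,"yaw": -0.131},{"hand": 1,"x": 0,"y": 0,"z": 0.004,"yaw": -0.131},{"hand": 1,"x": 0,"y": 0,"z": 0,"yaw": 0}])

```text
clock: 18.6
eef_pos: [434.8, -327.9, 134.3]
eef_rot: [3.142, -0.001, 2.491]
wrist_force: [0.0, -0.9, 0.8]
finger_gap: 94.2
finger_force: 0.0
```

Run:
```python
from h import *
go(436.4,-328.2,31,2.49)
```

```text
pos [ 434.8 -327.9  134.3] psi 2.491 j6 -1.63 F [ 0.  -0.9  0.8] gap 94.2 t 18.6
tool shift mm [ -1.5   0.7 103.3] yaw 0.001
```

Then lift and turn +0.8 (world) so the label comes toward the side camera.

Call:
arm_command(targets=[{"hand": 1,"x": -0.0015,"y": 0.0007,"z": 0.02,"yaw": 0},{"hand": 1,"x": 0,"y": 0,"z": 0.025,"yaw": 0},{"hand": 1,"x": 0,"y": 0,"z": 0.025,"yaw": 0},{"hand": 1,"x": 0,"y": 0,"z": 0.02,"yaw": 0},{"hand": 1,"x": 0,"y": 0,"z": 0.008,"yaw": 0},{"hand": 1,"x": 0,"y": 0,"z": 0.005,"yaw": 0},{"hand": -1,"x": 0,"y": 0,"z": 0,"yaw": 0},{"hand": -1,"x": 0,"y": 0,"z": 0,"yaw": 0},{"hand": -1,"x": 0,"y": 0,"z": 0,"yaw": 0},{"hand": -1,"x": 0,"y": 0,"z": 0,"yaw": 0}], newtons=20)

```text
clock: 19.6
eef_pos: [436.9, -328.6, 32.1]
eef_rot: [-3.142, 0.001, 2.489]
wrist_force: [-0.3, 0.4, 0.2]
finger_gap: 65.0
finger_force: 0.0
```

Call:
arm_command(targets=[{"hand": -1,"x": 0,"y": 0,"z": 0,"yaw": 0},{"hand": -1,"x": 0,"y": 0,"z": 0,"yaw": 0},{"hand": -1,"x": 0,"y": 0,"z": -0.01,"yaw": 0},{"hand": -1,"x": 0,"y": 0,"z": -0.02,"yaw": 0},{"hand": -1,"x": 0,"y": 0,"z": -0.03,"yaw": 0},{"hand": -1,"x": 0,"y": 0,"z": -0.03,"yaw": 0},{"hand": -1,"x": 0,"y": 0,"z": -0.02,"yaw": 0}])

```text
clock: 20.3
eef_pos: [436.8, -328.5, 143.9]
eef_rot: [-3.142, 0.002, 2.489]
wrist_force: [0.2, 0.0, -3.7]
finger_gap: 57.2
finger_force: 20.0
```

Call:
arm_command(targets=[{"hand": -1,"x": 0,"y": 0,"z": 0,"yaw": -0.13},{"hand": -1,"x": 0,"y": 0,"z": 0,"yaw": -0.13},{"hand": -1,"x": 0,"y": 0,"z": 0,"yaw": -0.13},{"hand": -1,"x": 0,"y": 0,"z": 0,"yaw": -0.13},{"hand": -1,"x": 0,"y": 0,"z": 0,"yaw": -0.13},{"hand": -1,"x": 0,"y": 0,"z": 0,"yaw": -0.13},{"hand": -1,"x": 0,"y": 0,"z": 0,"yaw": 0}])

```text
clock: 21.0
eef_pos: [436.5, -328.2, 141.7]
eef_rot: [3.141, -0.0, -3.012]
wrist_force: [-0.6, -0.2, -2.6]
finger_gap: 57.7
finger_force: 20.0
```

Run:
```python
from h import *
go(530,-2,140,1.69)
e=manip.read_state()["eef_pos"]
p=proj("side",[e[0],e[1],e[2]]);print(p);x,y=map(int,p)
crop("side",x-50,y-40,x+50,y+35,6,"s4.png")
print(proj("side",[e[0],e[1],e[2]-22]),np.degrees(np.arctan2(961-e[1],-74-e[0])))
```

```text
pos [ 436.5 -328.2  141.7] psi -3.012 j6 -2.41 F [-0.6 -0.2 -2.6] gap 57.7 t 21.0
tool shift mm [-134.8  311.5    1.7] yaw 1.581
[389.42497998 171.91721178]
[388.74782008 177.84345681] 111.60249346591772
```

View pics/s4.png

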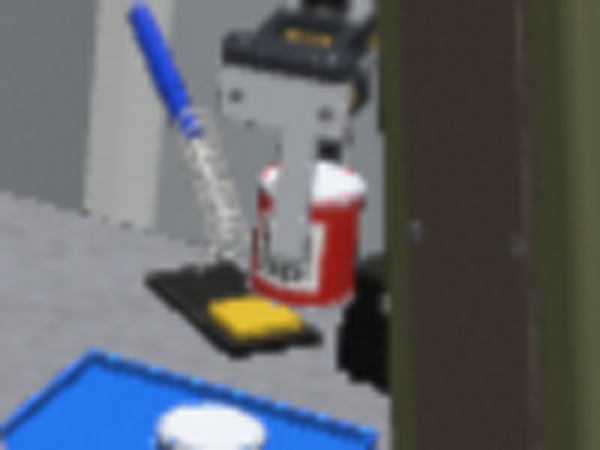

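Call:
arm_command(targets=[{"hand": -1,"x": -0.0169,"y": 0.0395,"z": 0,"yaw": 0},{"hand": -1,"x": -0.0169,"y": 0.0395,"z": 0,"yaw": 0},{"hand": -1,"x": -0.0169,"y": 0.0395,"z": 0,"yaw": 0},{"hand": -1,"x": -0.0169,"y": 0.0395,"z": 0,"yaw": 0},{"hand": -1,"x": -0.0169,"y": 0.0395,"z": 0,"yaw": 0},{"hand": -1,"x": -0.0169,"y": 0.0395,"z": 0,"yaw": 0},{"hand": -1,"x": -0.0169,"y": 0.0395,"z": 0,"yaw": 0},{"hand": -1,"x": -0.0169,"y": 0.0395,"z": 0,"yaw": 0},{"hand": -1,"x": 0,"y": 0,"z": 0,"yaw": 0.133}])

```text
clock: 21.95
eef_pos: [531.2, 6.4, 141.6]
eef_rot: [3.141, 0.0, 3.135]
wrist_force: [0.4, -0.9, -3.1]
finger_gap: 57.6
finger_force: 20.0
```

Call:
arm_command(targets=[{"hand": -1,"x": 0,"y": 0,"z": 0,"yaw": 0.133},{"hand": -1,"x": 0,"y": 0,"z": 0,"yaw": 0.133},{"hand": -1,"x": 0,"y": 0,"z": 0,"yaw": 0.133},{"hand": -1,"x": 0,"y": 0,"z": 0,"yaw": 0.133},{"hand": -1,"x": 0,"y": 0,"z": 0,"yaw": 0.133},{"hand": -1,"x": 0,"y": 0,"z": 0,"yaw": 0.133},{"hand": -1,"x": 0,"y": 0,"z": 0,"yaw": 0.133},{"hand": -1,"x": 0,"y": 0,"z": 0,"yaw": 0.133},{"hand": -1,"x": 0,"y": 0,"z": 0,"yaw": 0.133},{"hand": -1,"x": 0,"y": 0,"z": 0,"yaw": 0.133}])

```text
clock: 22.95
eef_pos: [530.6, 2.2, 141.6]
eef_rot: [-3.141, -0.0, 1.796]
wrist_force: [1.1, -0.3, -3.3]
finger_gap: 57.8
finger_force: 20.0
```

Run:
```python
from h import *
go(530,2.3,29,1.81)
```

```text
pos [530.6   2.2 141.6] psi 1.796 j6 -0.29 F [ 1.1 -0.3 -3.3] gap 57.8 t 22.9
tool shift mm [  0.2  -0.5 112.6] yaw -0.014
```

Call:
arm_command(targets=[{"hand": -1,"x": 0,"y": 0,"z": 0.025,"yaw": 0},{"hand": -1,"x": 0,"y": 0,"z": 0.025,"yaw": 0},{"hand": -1,"x": 0,"y": 0,"z": 0.025,"yaw": 0},{"hand": -1,"x": 0,"y": 0,"z": 0.02,"yaw": 0},{"hand": -1,"x": 0,"y": 0,"z": 0.012,"yaw": 0},{"hand": -1,"x": 0,"y": 0,"z": 0.006,"yaw": 0},{"hand": -1,"x": 0,"y": 0,"z": 0,"yaw": 0},{"hand": -1,"x": 0,"y": 0,"z": 0,"yaw": 0}])

```text
clock: 23.75
eef_pos: [531.1, 2.2, 29.1]
eef_rot: [3.141, 0.0, 1.804]
wrist_force: [0.4, 0.4, -2.7]
finger_gap: 57.8
finger_force: 20.0
```

Call:
arm_command(targets=[{"hand": 1,"x": 0,"y": 0,"z": 0,"yaw": 0},{"hand": 1,"x": 0,"y": 0,"z": 0,"yaw": 0},{"hand": 1,"x": 0,"y": 0,"z": 0,"yaw": 0},{"hand": 1,"x": 0,"y": 0,"z": 0,"yaw": 0},{"hand": 1,"x": 0,"y": 0,"z": -0.015,"yaw": 0},{"hand": 1,"x": 0,"y": 0,"z": -0.025,"yaw": 0},{"hand": 1,"x": 0,"y": 0,"z": -0.03,"yaw": 0},{"hand": 1,"x": 0,"y": 0,"z": -0.03,"yaw": 0},{"hand": 1,"x": 0,"y": 0,"z": -0.02,"yaw": 0}])

```text
clock: 24.65
eef_pos: [531.1, 2.2, 150.7]
eef_rot: [3.139, 0.001, 1.806]
wrist_force: [-0.5, -0.2, 0.3]
finger_gap: 94.3
finger_force: 0.0
```

Run:
```python
from h import *
im=camera("top")
for (c,ax,an) in circ(tintops(im,x0=280,y0=185)):print("tin",np.round(c,1),np.round(ax,1),plane("top",c,71).round(1))
go(437,-223.5,140,-1.25)
```

```text
tin [378.  250.4] [18.3 18.7] [ 437.3 -223.6]
tin [347.  206.4] [19.1 20.3] [ 546.8 -129. ]
pos [532.1   2.1 153.3] psi 1.806 j6 -0.3 F [ 1.7 -0.   2.9] gap 94.0 t 24.7
tool shift mm [-197.3 -145.1   13.3] yaw 3.056
```

Call:
arm_command(targets=[{"hand": 1,"x": -0.0395,"y": -0.029,"z": 0,"yaw": 0},{"hand": 1,"x": -0.0395,"y": -0.029,"z": 0,"yaw": 0},{"hand": 1,"x": -0.0395,"y": -0.029,"z": 0,"yaw": 0},{"hand": 1,"x": -0.0395,"y": -0.029,"z": 0,"yaw": 0},{"hand": 1,"x": -0.0395,"y": -0.029,"z": 0,"yaw": 0},{"hand": 1,"x": 0,"y": 0,"z": 0,"yaw": 0.139},{"hand": 1,"x": 0,"y": 0,"z": 0,"yaw": 0.139},{"hand": 1,"x": 0,"y": 0,"z": 0,"yaw": 0.139},{"hand": 1,"x": 0,"y": 0,"z": 0,"yaw": 0.139},{"hand": 1,"x": 0,"y": 0,"z": 0,"yaw": 0.139}])

```text
clock: 25.7
eef_pos: [435.5, -223.6, 148.0]
eef_rot: [-3.141, -0.0, 1.105]
wrist_force: [-0.2, -0.5, 0.8]
finger_gap: 93.7
finger_force: 0.0
```

Call:
arm_command(targets=[{"hand": 1,"x": 0,"y": 0,"z": 0,"yaw": 0.139},{"hand": 1,"x": 0,"y": 0,"z": 0,"yaw": 0.139},{"hand": 1,"x": 0,"y": 0,"z": 0,"yaw": 0.139},{"hand": 1,"x": 0,"y": 0,"z": 0,"yaw": 0.139},{"hand": 1,"x": 0,"y": 0,"z": 0,"yaw": 0.139},{"hand": 1,"x": 0,"y": 0,"z": 0,"yaw": 0.139},{"hand": 1,"x": 0,"y": 0,"z": 0,"yaw": 0.139},{"hand": 1,"x": 0,"y": 0,"z": 0,"yaw": 0.139},{"hand": 1,"x": 0,"y": 0,"z": 0,"yaw": 0.139},{"hand": 1,"x": 0,"y": 0,"z": 0,"yaw": 0.139}])

```text
clock: 26.7
eef_pos: [435.5, -223.6, 148.0]
eef_rot: [-3.141, 0.0, -0.285]
wrist_force: [0.2, -0.6, -0.6]
finger_gap: 94.1
finger_force: 0.0
```

Call:
arm_command(targets=[{"hand": 1,"x": 0,"y": 0,"z": 0,"yaw": 0.139},{"hand": 1,"x": 0,"y": 0,"z": 0,"yaw": 0.139},{"hand": 1,"x": 0,"y": 0,"z": 0,"yaw": 0.139},{"hand": 1,"x": 0,"y": 0,"z": 0,"yaw": 0.139},{"hand": 1,"x": 0,"y": 0,"z": 0.01,"yaw": 0.139},{"hand": 1,"x": 0,"y": 0,"z": 0.01,"yaw": 0.139},{"hand": 1,"x": 0,"y": 0,"z": 0.01,"yaw": 0.139},{"hand": 1,"x": 0,"y": 0,"z": 0,"yaw": 0}])

```text
clock: 27.5
eef_pos: [435.0, -223.3, 117.1]
eef_rot: [3.14, 0.002, -1.255]
wrist_force: [-0.0, 0.0, 0.5]
finger_gap: 93.9
finger_force: 0.0
```

Run:
```python
from h import *
go(437.2,-223.6,31,-1.25)
```

```text
pos [ 435.  -223.3  117.1] psi -1.255 j6 2.28 F [-0.   0.   0.5] gap 93.9 t 27.5
tool shift mm [ 1.  -2.  86.1] yaw -0.005
```

Call:
arm_command(targets=[{"hand": 1,"x": 0.001,"y": -0.002,"z": 0.02,"yaw": 0},{"hand": 1,"x": 0,"y": 0,"z": 0.025,"yaw": 0},{"hand": 1,"x": 0,"y": 0,"z": 0.023,"yaw": 0},{"hand": 1,"x": 0,"y": 0,"z": 0.012,"yaw": 0},{"hand": 1,"x": 0,"y": 0,"z": 0.005,"yaw": 0},{"hand": -1,"x": 0,"y": 0,"z": 0,"yaw": 0},{"hand": -1,"x": 0,"y": 0,"z": 0,"yaw": 0},{"hand": -1,"x": 0,"y": 0,"z": 0,"yaw": 0},{"hand": -1,"x": 0,"y": 0,"z": 0,"yaw": 0},{"hand": -1,"x": 0,"y": 0,"z": 0,"yaw": 0}], newtons=20)

```text
clock: 28.5
eef_pos: [437.8, -224.1, 33.9]
eef_rot: [3.142, -0.0, -1.252]
wrist_force: [-0.6, -0.2, 5.8]
finger_gap: 57.7
finger_force: 20.5
```

Call:
arm_command(targets=[{"hand": -1,"x": 0,"y": 0,"z": 0,"yaw": 0},{"hand": -1,"x": 0,"y": 0,"z": -0.01,"yaw": 0},{"hand": -1,"x": 0,"y": 0,"z": -0.02,"yaw": 0},{"hand": -1,"x": 0,"y": 0,"z": -0.03,"yaw": 0},{"hand": -1,"x": 0,"y": 0,"z": -0.03,"yaw": 0},{"hand": -1,"x": 0,"y": 0,"z": -0.02,"yaw": 0},{"hand": -1,"x": 0,"y": 0,"z": 0,"yaw": -0.133},{"hand": -1,"x": 0,"y": 0,"z": 0,"yaw": -0.133},{"hand": -1,"x": 0,"y": 0,"z": 0,"yaw": -0.133}])

```text
clock: 29.4
eef_pos: [437.8, -223.8, 144.0]
eef_rot: [-3.141, -0.0, -0.848]
wrist_force: [0.2, -0.5, -2.9]
finger_gap: 58.1
finger_force: 20.0
```

Call:
arm_command(targets=[{"hand": -1,"x": 0,"y": 0,"z": 0,"yaw": -0.133},{"hand": -1,"x": 0,"y": 0,"z": 0,"yaw": -0.133},{"hand": -1,"x": 0,"y": 0,"z": 0,"yaw": -0.133},{"hand": -1,"x": 0,"y": 0,"z": 0,"yaw": -0.133},{"hand": -1,"x": 0,"y": 0,"z": 0,"yaw": -0.133},{"hand": -1,"x": 0,"y": 0,"z": 0,"yaw": -0.133},{"hand": -1,"x": 0,"y": 0,"z": 0,"yaw": -0.133}])

```text
clock: 30.1
eef_pos: [437.7, -223.8, 143.8]
eef_rot: [-3.141, 0.0, 0.083]
wrist_force: [0.1, 0.3, -2.3]
finger_gap: 57.7
finger_force: 20.0
```

```bash
cat >> h.py <<'E'
def snap(k):
    e=manip.read_state()["eef_pos"];go(*e[:2]);p=proj("side",[e[0],e[1],e[2]+7]);x,y=map(int,p);im=camera("side")
    np.save(f"k{k}.npy",im[y-25:y+25,x-33:x+33]);print(x,y)
E
python3 -c "
from h import *
snap(0)"
```

```text
pos [ 437.7 -223.8  143.8] psi 0.083 j6 0.94 F [ 0.1  0.3 -2.3] gap 57.7 t 30.1
tool shift mm [0. 0. 0.] yaw None
375 180
```

Call:
arm_command(targets=[{"hand": -1,"x": 0,"y": 0,"z": 0,"yaw": -0.133},{"hand": -1,"x": 0,"y": 0,"z": 0,"yaw": -0.133},{"hand": -1,"x": 0,"y": 0,"z": 0,"yaw": -0.133},{"hand": -1,"x": 0,"y": 0,"z": 0,"yaw": -0.133},{"hand": -1,"x": 0,"y": 0,"z": 0,"yaw": -0.133},{"hand": -1,"x": 0,"y": 0,"z": 0,"yaw": -0.133},{"hand": -1,"x": 0,"y": 0,"z": 0,"yaw": -0.133}])

```text
clock: 30.85
eef_pos: [437.8, -223.8, 143.7]
eef_rot: [-3.142, -0.0, 1.011]
wrist_force: [0.3, -0.0, -4.0]
finger_gap: 57.5
finger_force: 20.0
```

```bash
python3 -c "
from h import *
snap(1)"
```

```text
pos [ 437.8 -223.8  143.7] psi 1.011 j6 0.01 F [ 0.3 -0.  -4. ] gap 57.5 t 30.9
tool shift mm [0. 0. 0.] yaw None
375 180
```

Call:
arm_command(targets=[{"hand": -1,"x": 0,"y": 0,"z": 0,"yaw": -0.133},{"hand": -1,"x": 0,"y": 0,"z": 0,"yaw": -0.133},{"hand": -1,"x": 0,"y": 0,"z": 0,"yaw": -0.133},{"hand": -1,"x": 0,"y": 0,"z": 0,"yaw": -0.133},{"hand": -1,"x": 0,"y": 0,"z": 0,"yaw": -0.133},{"hand": -1,"x": 0,"y": 0,"z": 0,"yaw": -0.133},{"hand": -1,"x": 0,"y": 0,"z": 0,"yaw": -0.133}])

```text
clock: 31.6
eef_pos: [437.8, -223.9, 143.7]
eef_rot: [3.142, -0.0, 1.94]
wrist_force: [-0.1, 0.2, -2.9]
finger_gap: 57.5
finger_force: 20.0
```

```bash
python3 -c "
from h import *
snap(2)
v=[cv2.resize(np.load(f'k{i}.npy'),None,fx=4,fy=4,interpolation=2) for i in range(3)]
cv2.imwrite('pics/k.png',np.hstack(v)[...,::-1])"
```

```text
pos [ 437.8 -223.9  143.7] psi 1.94 j6 -0.92 F [-0.1  0.2 -2.9] gap 57.5 t 31.6
tool shift mm [0. 0. 0.] yaw None
375 180
```

View pics/k.png

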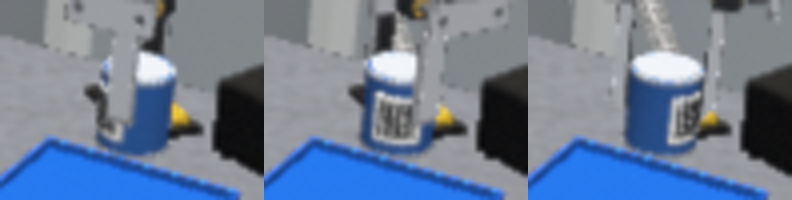

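Run:
```python
from h import *
im=camera("top")
for (c,ax,an) in circ(tintops(im,x0=280,y0=185)):print("tin",np.round(c,1),np.round(ax,1),plane("top",c,68).round(1))
go(538.7,-63.4,140,-0.763)
```

```text
tin [347.  206.4] [19.1 20.2] [ 547.5 -129.1]
tin [299.8 193.9] [17.2 18.4] [567.1   3.9]
tin [281.8 237.5] [ 3.5 91.3] [441.9  36.8]
pos [ 437.8 -223.9  143.6] psi 1.938 j6 -0.91 F [ 0.1  0.1 -3. ] gap 57.7 t 31.7
tool shift mm [113.6 151.8   3.6] yaw 2.701
```

Run:
```python
from h import *
a=crop("top",270,160,370,235,4,"a.png");b=crop("side",270,160,370,235,4,"b.png")
cv2.imwrite("pics/ab.png",np.hstack([cv2.imread("pics/a.png"),cv2.imread("pics/b.png")]))
```

```text
(no output)
```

View pics/ab.png

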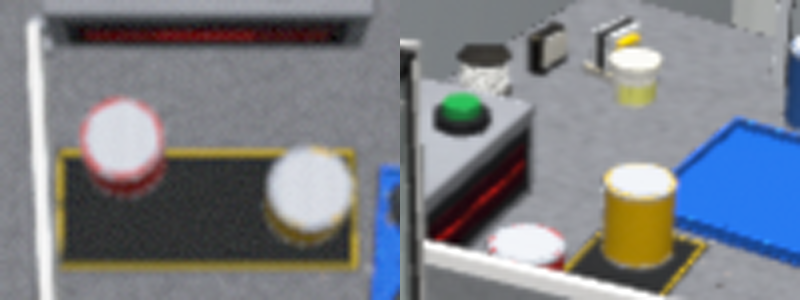

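Call:
arm_command(targets=[{"hand": -1,"x": 0,"y": 0,"z": 0,"yaw": 0.135},{"hand": -1,"x": 0,"y": 0,"z": 0,"yaw": 0.135},{"hand": -1,"x": 0,"y": 0,"z": 0,"yaw": 0.135},{"hand": -1,"x": 0,"y": 0,"z": 0,"yaw": 0.135},{"hand": -1,"x": 0,"y": 0,"z": 0,"yaw": 0.135},{"hand": -1,"x": 0,"y": 0,"z": 0,"yaw": 0.135},{"hand": -1,"x": 0,"y": 0,"z": 0,"yaw": 0.135},{"hand": -1,"x": 0,"y": 0,"z": 0,"yaw": 0.135},{"hand": -1,"x": 0,"y": 0,"z": 0,"yaw": 0.135},{"hand": -1,"x": 0,"y": 0,"z": 0,"yaw": 0.135}])

```text
clock: 32.8
eef_pos: [437.8, -223.9, 143.5]
eef_rot: [-3.142, -0.0, 0.578]
wrist_force: [-0.3, -0.2, -3.3]
finger_gap: 57.9
finger_force: 20.0
```

Call:
arm_command(targets=[{"hand": -1,"x": 0,"y": 0,"z": 0,"yaw": 0.135},{"hand": -1,"x": 0,"y": 0,"z": 0,"yaw": 0.135},{"hand": -1,"x": 0,"y": 0,"z": 0,"yaw": 0.135},{"hand": -1,"x": 0,"y": 0,"z": 0,"yaw": 0.135},{"hand": -1,"x": 0,"y": 0,"z": 0,"yaw": 0.135},{"hand": -1,"x": 0,"y": 0,"z": 0,"yaw": 0.135},{"hand": -1,"x": 0,"y": 0,"z": 0,"yaw": 0.135},{"hand": -1,"x": 0,"y": 0,"z": 0,"yaw": 0.135},{"hand": -1,"x": 0,"y": 0,"z": 0,"yaw": 0.135},{"hand": -1,"x": 0,"y": 0,"z": 0,"yaw": 0.135}])

```text
clock: 33.8
eef_pos: [437.8, -223.9, 143.5]
eef_rot: [-3.142, 0.0, -0.772]
wrist_force: [0.5, -0.8, -2.6]
finger_gap: 57.6
finger_force: 20.0
```

Call:
arm_command(targets=[{"hand": -1,"x": 0,"y": 0,"z": 0.025,"yaw": 0},{"hand": -1,"x": 0,"y": 0,"z": 0.025,"yaw": 0},{"hand": -1,"x": 0,"y": 0,"z": 0.025,"yaw": 0},{"hand": -1,"x": 0,"y": 0,"z": 0.02,"yaw": 0},{"hand": -1,"x": 0,"y": 0,"z": 0.01,"yaw": 0},{"hand": -1,"x": 0,"y": 0,"z": 0.005,"yaw": 0},{"hand": -1,"x": 0,"y": 0,"z": 0,"yaw": 0},{"hand": -1,"x": 0,"y": 0,"z": 0,"yaw": 0}])

```text
clock: 34.6
eef_pos: [438.2, -224.2, 34.2]
eef_rot: [-3.141, -0.001, -0.762]
wrist_force: [-0.8, 0.2, -3.2]
finger_gap: 57.8
finger_force: 20.0
```

Call:
arm_command(targets=[{"hand": 1,"x": 0,"y": 0,"z": 0,"yaw": 0},{"hand": 1,"x": 0,"y": 0,"z": 0,"yaw": 0},{"hand": 1,"x": 0,"y": 0,"z": 0,"yaw": 0},{"hand": 1,"x": 0,"y": 0,"z": 0,"yaw": 0},{"hand": 1,"x": 0,"y": 0,"z": -0.015,"yaw": 0},{"hand": 1,"x": 0,"y": 0,"z": -0.025,"yaw": 0},{"hand": 1,"x": 0,"y": 0,"z": -0.03,"yaw": 0},{"hand": 1,"x": 0,"y": 0,"z": -0.03,"yaw": 0},{"hand": 1,"x": 0,"y": 0,"z": -0.02,"yaw": 0}])

```text
clock: 35.5
eef_pos: [438.2, -224.2, 155.6]
eef_rot: [-3.141, -0.002, -0.76]
wrist_force: [0.2, 0.9, -0.3]
finger_gap: 94.0
finger_force: 0.0
```

Run:
```python
from h import *
im=camera("top")
for (c,ax,an) in circ(tintops(im,x0=280,y0=185)):print("tin",np.round(c,1),np.round(ax,1),plane("top",c,68).round(1))
go(567,4,140,1.75)
```

```text
tin [347.1 206.4] [19.1 20.2] [ 547.5 -129.3]
tin [299.9 194. ] [17.5 18. ] [566.8   3.5]
tin [281.7 234.7] [ 3.5 86.9] [449.2  37.9]
pos [ 439.1 -224.7  158.1] psi -0.76 j6 1.78 F [ 0.5 -0.5  3.9] gap 93.9 t 35.5
tool shift mm [ -64.9 -253.9   18.1] yaw -2.51
```

Call:
arm_command(targets=[{"hand": 1,"x": -0.0108,"y": -0.0423,"z": 0,"yaw": 0},{"hand": 1,"x": -0.0108,"y": -0.0423,"z": 0,"yaw": 0},{"hand": 1,"x": -0.0108,"y": -0.0423,"z": 0,"yaw": 0},{"hand": 1,"x": -0.0108,"y": -0.0423,"z": 0,"yaw": 0},{"hand": 1,"x": -0.0108,"y": -0.0423,"z": 0,"yaw": 0},{"hand": 1,"x": -0.0108,"y": -0.0423,"z": 0,"yaw": 0},{"hand": 1,"x": 0,"y": 0,"z": 0,"yaw": -0.135},{"hand": 1,"x": 0,"y": 0,"z": 0,"yaw": -0.135},{"hand": 1,"x": 0,"y": 0,"z": 0,"yaw": -0.135},{"hand": 1,"x": 0,"y": 0,"z": 0,"yaw": -0.135}])

```text
clock: 36.55
eef_pos: [565.6, 4.8, 152.8]
eef_rot: [3.142, 0.001, -0.215]
wrist_force: [0.3, -0.3, 1.2]
finger_gap: 94.1
finger_force: 0.0
```

Call:
arm_command(targets=[{"hand": 1,"x": 0,"y": 0,"z": 0,"yaw": -0.135},{"hand": 1,"x": 0,"y": 0,"z": 0,"yaw": -0.135},{"hand": 1,"x": 0,"y": 0,"z": 0,"yaw": -0.135},{"hand": 1,"x": 0,"y": 0,"z": 0,"yaw": -0.135},{"hand": 1,"x": 0,"y": 0,"z": 0,"yaw": -0.135},{"hand": 1,"x": 0,"y": 0,"z": 0,"yaw": -0.135},{"hand": 1,"x": 0,"y": 0,"z": 0,"yaw": -0.135},{"hand": 1,"x": 0,"y": 0,"z": 0,"yaw": -0.135},{"hand": 1,"x": 0,"y": 0,"z": 0,"yaw": -0.135},{"hand": 1,"x": 0,"y": 0,"z": 0,"yaw": -0.135}])

```text
clock: 37.55
eef_pos: [565.6, 4.6, 152.9]
eef_rot: [-3.141, 0.0, 1.135]
wrist_force: [-0.6, 0.7, -0.2]
finger_gap: 93.8
finger_force: 0.0
```

Call:
arm_command(targets=[{"hand": 1,"x": 0,"y": 0,"z": 0,"yaw": -0.135},{"hand": 1,"x": 0,"y": 0,"z": 0,"yaw": -0.135},{"hand": 1,"x": 0,"y": 0,"z": 0,"yaw": -0.135},{"hand": 1,"x": 0,"y": 0,"z": 0,"yaw": -0.135},{"hand": 1,"x": 0,"y": 0,"z": 0,"yaw": -0.135},{"hand": 1,"x": 0,"y": 0,"z": 0,"yaw": 0}])

```text
clock: 38.15
eef_pos: [565.6, 4.6, 152.9]
eef_rot: [-3.141, -0.0, 1.807]
wrist_force: [-0.2, -0.0, -0.2]
finger_gap: 93.9
finger_force: 0.0
```

Run:
```python
from h import *
go(567,4,29,1.81)
```

```text
pos [565.6   4.6 152.9] psi 1.807 j6 -0.29 F [-0.2 -0.  -0.2] gap 93.9 t 38.1
tool shift mm [ -1.    1.2 123.9] yaw -0.003
```

Call:
arm_command(targets=[{"hand": 1,"x": -0.001,"y": 0.001,"z": 0.03,"yaw": 0},{"hand": 1,"x": 0,"y": 0,"z": 0.03,"yaw": 0},{"hand": 1,"x": 0,"y": 0,"z": 0.03,"yaw": 0},{"hand": 1,"x": 0,"y": 0,"z": 0.02,"yaw": 0},{"hand": 1,"x": 0,"y": 0,"z": 0.012,"yaw": 0},{"hand": -1,"x": 0,"y": 0,"z": 0,"yaw": 0},{"hand": -1,"x": 0,"y": 0,"z": 0,"yaw": 0},{"hand": -1,"x": 0,"y": 0,"z": 0,"yaw": 0},{"hand": -1,"x": 0,"y": 0,"z": 0,"yaw": 0},{"hand": -1,"x": 0,"y": 0,"z": 0,"yaw": 0}], newtons=20)

```text
clock: 39.15
eef_pos: [567.1, 3.8, 32.1]
eef_rot: [3.141, 0.0, 1.805]
wrist_force: [-0.1, 0.2, 3.5]
finger_gap: 58.3
finger_force: 19.9
```

Call:
arm_command(targets=[{"hand": -1,"x": 0,"y": 0,"z": 0,"yaw": 0},{"hand": -1,"x": 0,"y": 0,"z": -0.01,"yaw": 0},{"hand": -1,"x": 0,"y": 0,"z": -0.03,"yaw": 0},{"hand": -1,"x": 0,"y": 0,"z": -0.03,"yaw": 0},{"hand": -1,"x": 0,"y": 0,"z": -0.03,"yaw": 0},{"hand": -1,"x": 0,"y": 0,"z": -0.02,"yaw": 0},{"hand": -1,"x": 0,"y": 0,"z": 0,"yaw": -0.13},{"hand": -1,"x": 0,"y": 0,"z": 0,"yaw": -0.13},{"hand": -1,"x": 0,"y": 0,"z": 0,"yaw": -0.13}])

```text
clock: 40.05
eef_pos: [566.8, 4.0, 151.9]
eef_rot: [3.142, -0.0, 2.2]
wrist_force: [-1.0, -0.6, -3.6]
finger_gap: 57.8
finger_force: 19.9
```

Call:
arm_command(targets=[{"hand": -1,"x": 0,"y": 0,"z": 0,"yaw": -0.13},{"hand": -1,"x": 0,"y": 0,"z": 0,"yaw": -0.13},{"hand": -1,"x": 0,"y": 0,"z": 0,"yaw": -0.13},{"hand": -1,"x": 0,"y": 0,"z": 0,"yaw": -0.13},{"hand": -1,"x": 0,"y": 0,"z": 0,"yaw": 0}])

```text
clock: 40.55
eef_pos: [566.8, 3.9, 151.7]
eef_rot: [-3.142, -0.0, 2.717]
wrist_force: [-0.5, -0.1, -3.0]
finger_gap: 58.2
finger_force: 19.9
```

```bash
python3 -c "
from h import *
snap(0)"
```

```text
pos [566.8   3.9 151.7] psi 2.717 j6 -1.2 F [-0.5 -0.1 -3. ] gap 58.2 t 40.5
tool shift mm [0. 0. 0.] yaw None
301 194
```

Call:
arm_command(targets=[{"hand": -1,"x": 0,"y": 0,"z": 0,"yaw": -0.13},{"hand": -1,"x": 0,"y": 0,"z": 0,"yaw": -0.13},{"hand": -1,"x": 0,"y": 0,"z": 0,"yaw": -0.13},{"hand": -1,"x": 0,"y": 0,"z": 0,"yaw": -0.13},{"hand": -1,"x": 0,"y": 0,"z": 0,"yaw": -0.13},{"hand": -1,"x": 0,"y": 0,"z": 0,"yaw": 0}])

```text
clock: 41.2
eef_pos: [566.9, 3.9, 151.6]
eef_rot: [3.142, -0.0, -2.92]
wrist_force: [-0.8, 0.1, -3.8]
finger_gap: 58.2
finger_force: 19.9
```

```bash
python3 -c "
from h import *
snap(1)
v=[cv2.resize(np.load(f'k{i}.npy'),None,fx=6,fy=6,interpolation=2) for i in range(2)]
cv2.imwrite('pics/k2.png',np.hstack(v)[...,::-1])"
```

```text
pos [566.9   3.9 151.6] psi -2.92 j6 -1.85 F [-0.8  0.1 -3.8] gap 58.2 t 41.2
tool shift mm [0. 0. 0.] yaw None
301 194
```

View pics/k2.png

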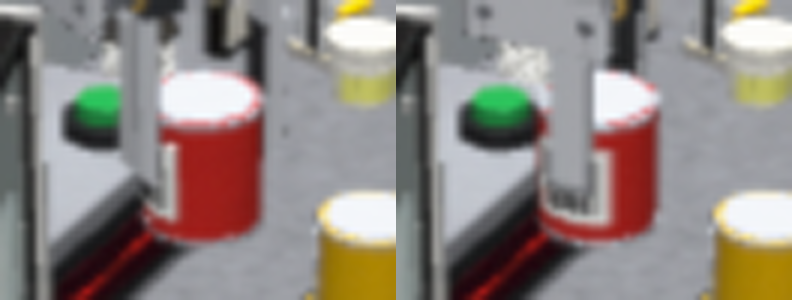

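Call:
arm_command(targets=[{"hand": -1,"x": 0.0363,"y": 0.0065,"z": 0,"yaw": 0},{"hand": -1,"x": 0,"y": 0,"z": 0,"yaw": 0.1325},{"hand": -1,"x": 0,"y": 0,"z": 0,"yaw": 0.1325},{"hand": -1,"x": 0,"y": 0,"z": 0,"yaw": 0.1325},{"hand": -1,"x": 0,"y": 0,"z": 0,"yaw": 0.1325},{"hand": -1,"x": 0,"y": 0,"z": 0,"yaw": 0.1325},{"hand": -1,"x": 0,"y": 0,"z": 0,"yaw": 0.1325},{"hand": -1,"x": 0,"y": 0,"z": 0,"yaw": 0.1325},{"hand": -1,"x": 0,"y": 0,"z": 0,"yaw": 0.1325},{"hand": -1,"x": 0,"y": 0,"z": 0,"yaw": 0.1325}])

```text
clock: 42.25
eef_pos: [530.1, 2.2, 151.6]
eef_rot: [3.142, -0.0, 2.16]
wrist_force: [-1.2, 0.9, -3.2]
finger_gap: 57.6
finger_force: 20.0
```

Call:
arm_command(targets=[{"hand": -1,"x": 0,"y": 0,"z": 0,"yaw": 0.1325},{"hand": -1,"x": 0,"y": 0,"z": 0,"yaw": 0.1325},{"hand": -1,"x": 0,"y": 0,"z": 0,"yaw": 0.1325},{"hand": -1,"x": 0,"y": 0,"z": 0.03,"yaw": 0},{"hand": -1,"x": 0,"y": 0,"z": 0.03,"yaw": 0},{"hand": -1,"x": 0,"y": 0,"z": 0.03,"yaw": 0},{"hand": -1,"x": 0,"y": 0,"z": 0.015,"yaw": 0},{"hand": -1,"x": 0,"y": 0,"z": 0.009,"yaw": 0},{"hand": -1,"x": 0,"y": 0,"z": 0.005,"yaw": 0},{"hand": -1,"x": 0,"y": 0,"z": 0,"yaw": 0}])

```text
clock: 43.25
eef_pos: [530.4, 2.1, 32.8]
eef_rot: [3.141, 0.0, 1.773]
wrist_force: [-0.9, 0.4, -3.5]
finger_gap: 58.1
finger_force: 20.0
```

```bash
python3 -c "
from h import *
go(530,2.3,29,1.77)"
```

```text
pos [530.4   2.1  32.8] psi 1.773 j6 -0.27 F [-0.9  0.4 -3.5] gap 58.1 t 43.2
tool shift mm [ 0.3 -0.3  3.8] yaw 0.003
```

Call:
arm_command(targets=[{"hand": 1,"x": 0,"y": 0,"z": 0,"yaw": 0},{"hand": 1,"x": 0,"y": 0,"z": 0,"yaw": 0},{"hand": 1,"x": 0,"y": 0,"z": 0,"yaw": 0},{"hand": 1,"x": 0,"y": 0,"z": 0,"yaw": 0},{"hand": 1,"x": 0,"y": 0,"z": -0.015,"yaw": 0},{"hand": 1,"x": 0,"y": 0,"z": -0.025,"yaw": 0},{"hand": 1,"x": 0,"y": 0,"z": -0.03,"yaw": 0},{"hand": 1,"x": 0,"y": 0,"z": -0.03,"yaw": 0},{"hand": 1,"x": 0,"y": 0,"z": -0.02,"yaw": 0}])

```text
clock: 44.15
eef_pos: [530.6, 2.2, 154.8]
eef_rot: [3.139, 0.001, 1.775]
wrist_force: [0.1, 0.8, -0.8]
finger_gap: 94.0
finger_force: 0.0
```

Call:
arm_command(targets=[{"hand": 1,"x": -0.0407,"y": -0.0271,"z": 0,"yaw": 0},{"hand": 1,"x": -0.0407,"y": -0.0271,"z": 0,"yaw": 0},{"hand": 1,"x": -0.0407,"y": -0.0271,"z": 0,"yaw": 0},{"hand": 1,"x": -0.0407,"y": -0.0271,"z": 0,"yaw": 0},{"hand": 1,"x": -0.0407,"y": -0.0271,"z": 0,"yaw": 0},{"hand": 1,"x": 0,"y": 0,"z": 0,"yaw": 0.08},{"hand": 1,"x": 0,"y": 0,"z": 0,"yaw": 0},{"hand": 1,"x": 0,"y": 0,"z": 0,"yaw": 0}])

```text
clock: 44.95
eef_pos: [438.9, -224.2, 152.6]
eef_rot: [3.141, 0.0, 1.697]
wrist_force: [-0.4, 0.9, -0.3]
finger_gap: 94.1
finger_force: 0.0
```

```bash
python3 -c "
from h import *
im=camera('top')
for (c,ax,an) in circ(tintops(im,x0=280,y0=185)):print('tin',np.round(c,1),np.round(ax,1),plane('top',c,68).round(1))
go(438.2,-224.2,33,1.69)"
```

```text
tin [347.1 206.3] [19.  20.1] [ 547.7 -129.2]
tin [299.2 206.2] [19.4 19.8] [532.5   1. ]
tin [281.8 238.2] [ 3.6 92.4] [440.   36.3]
pos [ 439.  -223.9  152.5] psi 1.698 j6 -0.67 F [-0.1 -0.1 -0.3] gap 94.0 t 45.0
tool shift mm [ -0.2  -0.8 119.5] yaw 0.008
```

Call:
arm_command(targets=[{"hand": 1,"x": 0,"y": 0,"z": 0.03,"yaw": 0},{"hand": 1,"x": 0,"y": 0,"z": 0.03,"yaw": 0},{"hand": 1,"x": 0,"y": 0,"z": 0.03,"yaw": 0},{"hand": 1,"x": 0,"y": 0,"z": 0.02,"yaw": 0},{"hand": 1,"x": 0,"y": 0,"z": 0.01,"yaw": 0},{"hand": -1,"x": 0,"y": 0,"z": 0,"yaw": 0},{"hand": -1,"x": 0,"y": 0,"z": 0,"yaw": 0},{"hand": -1,"x": 0,"y": 0,"z": 0,"yaw": 0},{"hand": -1,"x": 0,"y": 0,"z": 0,"yaw": 0},{"hand": -1,"x": 0,"y": 0,"z": 0,"yaw": 0}], newtons=20)

```text
clock: 46.0
eef_pos: [438.7, -224.7, 33.0]
eef_rot: [3.141, 0.001, 1.695]
wrist_force: [0.7, 0.7, 7.3]
finger_gap: 57.7
finger_force: 20.4
```

Call:
arm_command(targets=[{"hand": -1,"x": 0,"y": 0,"z": 0,"yaw": 0},{"hand": -1,"x": 0,"y": 0,"z": -0.01,"yaw": 0},{"hand": -1,"x": 0,"y": 0,"z": -0.03,"yaw": 0},{"hand": -1,"x": 0,"y": 0,"z": -0.03,"yaw": 0},{"hand": -1,"x": 0,"y": 0,"z": -0.03,"yaw": 0},{"hand": -1,"x": 0,"y": 0,"z": -0.02,"yaw": 0},{"hand": -1,"x": 0,"y": 0,"z": 0,"yaw": 0}])

```text
clock: 46.7
eef_pos: [439.6, -225.1, 155.2]
eef_rot: [3.138, 0.003, 1.695]
wrist_force: [-0.3, -0.7, -3.4]
finger_gap: 57.8
finger_force: 20.0
```

```bash
python3 -c "
from h import *
go(538.9,-63.6,33,1.69)"
```

```text
pos [ 439.6 -225.1  155.2] psi 1.695 j6 -0.67 F [-0.3 -0.7 -3.4] gap 57.8 t 46.7
tool shift mm [147.9 118.5 122.2] yaw 0.005
```

Call:
arm_command(targets=[{"hand": -1,"x": 0.0296,"y": 0.0237,"z": 0,"yaw": 0},{"hand": -1,"x": 0.0296,"y": 0.0237,"z": 0,"yaw": 0},{"hand": -1,"x": 0.0296,"y": 0.0237,"z": 0,"yaw": 0},{"hand": -1,"x": 0.0296,"y": 0.0237,"z": 0,"yaw": 0},{"hand": -1,"x": 0.0296,"y": 0.0237,"z": 0,"yaw": 0},{"hand": -1,"x": 0,"y": 0,"z": 0.02,"yaw": 0},{"hand": -1,"x": 0,"y": 0,"z": 0.01,"yaw": 0},{"hand": -1,"x": 0,"y": 0,"z": 0,"yaw": 0}])

```text
clock: 47.5
eef_pos: [536.6, -63.1, 120.1]
eef_rot: [-3.137, -0.001, 1.694]
wrist_force: [-0.1, -0.1, -2.2]
finger_gap: 57.5
finger_force: 20.0
```

```bash
python3 -c "
from h import *
go(538.9,-63.6,30,1.69)"
```

```text
pos [536.6 -63.1 120.1] psi 1.694 j6 -0.31 F [-0.1 -0.1 -2.2] gap 57.5 t 47.5
tool shift mm [-0.8  2.2 90.1] yaw 0.004
```

Call:
arm_command(targets=[{"hand": -1,"x": 0,"y": 0,"z": 0.025,"yaw": 0},{"hand": -1,"x": 0,"y": 0,"z": 0.025,"yaw": 0},{"hand": -1,"x": 0,"y": 0,"z": 0.02,"yaw": 0},{"hand": -1,"x": 0,"y": 0,"z": 0.012,"yaw": 0},{"hand": -1,"x": 0,"y": 0,"z": 0.006,"yaw": 0},{"hand": -1,"x": 0,"y": 0,"z": 0,"yaw": 0},{"hand": -1,"x": 0,"y": 0,"z": 0,"yaw": 0}])

```text
clock: 48.2
eef_pos: [538.4, -63.3, 35.3]
eef_rot: [3.14, 0.0, 1.695]
wrist_force: [0.6, 0.6, -3.2]
finger_gap: 57.7
finger_force: 20.0
```

Call:
arm_command(targets=[{"hand": -1,"x": 0,"y": 0,"z": 0.0025,"yaw": 0},{"hand": -1,"x": 0,"y": 0,"z": 0.002,"yaw": 0},{"hand": -1,"x": 0,"y": 0,"z": 0,"yaw": 0},{"hand": -1,"x": 0,"y": 0,"z": 0,"yaw": 0}])

```text
clock: 48.6
eef_pos: [538.4, -63.1, 30.9]
eef_rot: [3.14, 0.001, 1.695]
wrist_force: [-2.3, 0.4, 4.6]
finger_gap: 57.8
finger_force: 20.0
```

Call:
arm_command(targets=[{"hand": 1,"x": 0,"y": 0,"z": 0,"yaw": 0},{"hand": 1,"x": 0,"y": 0,"z": 0,"yaw": 0},{"hand": 1,"x": 0,"y": 0,"z": 0,"yaw": 0},{"hand": 1,"x": 0,"y": 0,"z": 0,"yaw": 0},{"hand": 1,"x": 0,"y": 0,"z": -0.015,"yaw": 0},{"hand": 1,"x": 0,"y": 0,"z": -0.025,"yaw": 0},{"hand": 1,"x": 0,"y": 0,"z": -0.03,"yaw": 0},{"hand": 1,"x": 0,"y": 0,"z": -0.03,"yaw": 0},{"hand": 1,"x": 0,"y": 0,"z": -0.03,"yaw": 0},{"hand": -1,"x": 0,"y": 0,"z": -0.03,"yaw": 0}])

```text
clock: 49.6
eef_pos: [537.8, -63.0, 191.2]
eef_rot: [3.142, 0.0, 1.695]
wrist_force: [-0.5, 0.9, -0.4]
finger_gap: 89.1
finger_force: 0.0
```

```bash
python3 -c "
from h import *
go(698.5,-91.6,130,1.69)"
```

```text
pos [537.8 -63.  191.2] psi 1.695 j6 -0.31 F [-0.5  0.9 -0.4] gap 89.1 t 49.6
tool shift mm [-48.3 155.9  61.2] yaw 0.005
```

Call:
arm_command(targets=[{"hand": -1,"x": -0.0097,"y": 0.0312,"z": 0,"yaw": 0},{"hand": -1,"x": -0.0097,"y": 0.0312,"z": 0,"yaw": 0},{"hand": -1,"x": -0.0097,"y": 0.0312,"z": 0,"yaw": 0},{"hand": -1,"x": -0.0097,"y": 0.0312,"z": 0,"yaw": 0},{"hand": -1,"x": -0.0097,"y": 0.0312,"z": 0,"yaw": 0},{"hand": -1,"x": 0,"y": 0,"z": 0.02,"yaw": 0},{"hand": -1,"x": 0,"y": 0,"z": 0.02,"yaw": 0},{"hand": -1,"x": 0,"y": 0,"z": 0.02,"yaw": 0},{"hand": -1,"x": 0,"y": 0,"z": 0,"yaw": 0},{"hand": -1,"x": 0,"y": 0,"z": 0,"yaw": 0}])

```text
clock: 50.6
eef_pos: [698.9, -91.9, 130.5]
eef_rot: [3.142, -0.0, 1.695]
wrist_force: [0.9, 0.3, 0.5]
finger_gap: 9.6
finger_force: 0.0
```

```bash
python3 -c "
from h import *
go(698.5,-91.6,110,1.69)
a=crop('top',270,130,370,235,4,'a.png');b=crop('side',265,145,365,250,4,'b.png')
cv2.imwrite('pics/ab2.png',np.hstack([cv2.imread('pics/a.png'),cv2.imread('pics/b.png')]))
for (c,ax,an) in circ(tintops(a,x0=280,y0=185)):print('tin',np.round(c,1),np.round(ax,1),plane('top',c,68).round(1))"
```

```text
pos [698.9 -91.9 130.5] psi 1.695 j6 -0.31 F [0.9 0.3 0.5] gap 9.6 t 50.6
tool shift mm [ 0.3 -0.3 20.5] yaw 0.005
```

View pics/ab2.png

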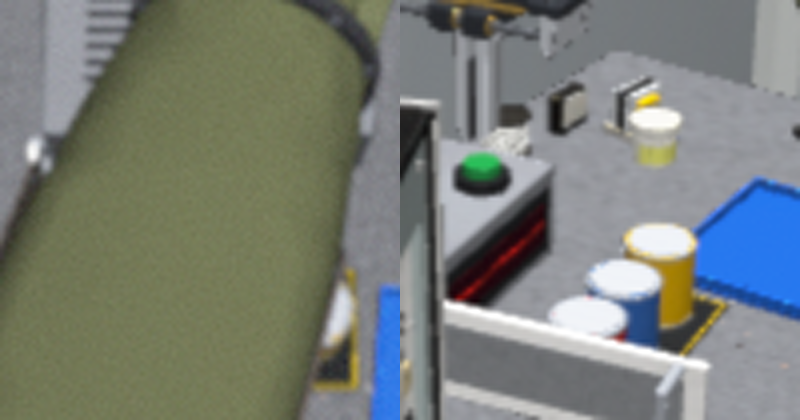

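Call:
arm_command(targets=[{"hand": -1,"x": 0,"y": 0,"z": 0.01,"yaw": 0},{"hand": -1,"x": 0,"y": 0,"z": 0.01,"yaw": 0},{"hand": -1,"x": 0,"y": 0,"z": 0.005,"yaw": 0},{"hand": -1,"x": 0,"y": 0,"z": 0.002,"yaw": 0},{"hand": -1,"x": 0,"y": 0,"z": 0,"yaw": 0}])

```text
clock: 51.2
eef_pos: [699.1, -91.9, 105.9]
eef_rot: [3.139, 0.001, 1.695]
wrist_force: [-9.8, 1.1, 23.8]
finger_gap: 0.4
finger_force: 11.7
```

Call:
arm_command(targets=[{"hand": -1,"x": 0,"y": 0,"z": 0,"yaw": 0},{"hand": -1,"x": 0,"y": 0,"z": -0.01,"yaw": 0},{"hand": -1,"x": 0,"y": 0,"z": -0.01,"yaw": 0},{"hand": -1,"x": 0,"y": -0.005,"z": 0,"yaw": 0},{"hand": -1,"x": 0,"y": 0,"z": 0,"yaw": 0},{"hand": -1,"x": 0,"y": 0,"z": 0.008,"yaw": 0}])

```text
clock: 51.8
eef_pos: [693.9, -92.6, 115.0]
eef_rot: [3.141, 0.0, 1.695]
wrist_force: [0.9, 0.1, -0.1]
finger_gap: 0.9
finger_force: 0.0
```

Call:
arm_command(targets=[{"hand": -1,"x": 0,"y": 0,"z": 0.003,"yaw": 0},{"hand": -1,"x": 0,"y": 0,"z": 0,"yaw": 0}])

```text
clock: 52.0
eef_pos: [693.4, -92.4, 110.8]
eef_rot: [-3.14, -0.0, 1.695]
wrist_force: [-2.4, 0.8, 1.9]
finger_gap: 0.2
finger_force: 1.1
```

Call:
arm_command(targets=[{"hand": -1,"x": 0,"y": 0,"z": 0.003,"yaw": 0},{"hand": -1,"x": 0,"y": 0,"z": 0,"yaw": 0}])

```text
clock: 52.2
eef_pos: [693.8, -92.5, 108.7]
eef_rot: [-3.141, -0.0, 1.695]
wrist_force: [-1.3, -1.2, 2.8]
finger_gap: 0.5
finger_force: 1.7
```

Call:
arm_command(targets=[{"hand": -1,"x": 0,"y": 0,"z": 0.003,"yaw": 0},{"hand": -1,"x": 0,"y": 0,"z": 0,"yaw": 0}])

```text
clock: 52.4
eef_pos: [693.9, -92.5, 106.4]
eef_rot: [3.141, 0.0, 1.695]
wrist_force: [-1.6, -0.4, 5.2]
finger_gap: 0.4
finger_force: 2.4
```

Call:
arm_command(targets=[{"hand": -1,"x": 0,"y": 0,"z": 0.003,"yaw": 0},{"hand": -1,"x": 0,"y": 0,"z": 0,"yaw": 0},{"hand": -1,"x": 0,"y": 0,"z": 0,"yaw": 0},{"hand": -1,"x": 0,"y": 0,"z": 0,"yaw": 0}])

```text
clock: 52.8
eef_pos: [694.1, -92.5, 106.0]
eef_rot: [3.14, 0.001, 1.695]
wrist_force: [-11.4, 1.3, 23.3]
finger_gap: 0.4
finger_force: 11.7
```

Call:
arm_command(targets=[{"hand": -1,"x": 0,"y": 0,"z": 0,"yaw": 0},{"hand": -1,"x": 0,"y": 0,"z": -0.02,"yaw": 0},{"hand": -1,"x": 0,"y": 0,"z": -0.03,"yaw": 0},{"hand": 1,"x": 0,"y": 0,"z": -0.02,"yaw": 0},{"hand": 1,"x": 0,"y": 0,"z": 0,"yaw": 0},{"hand": 1,"x": 0,"y": 0,"z": 0,"yaw": 0},{"hand": 1,"x": 0,"y": 0,"z": 0,"yaw": 0}])

```text
clock: 53.5
eef_pos: [693.3, -92.4, 171.0]
eef_rot: [-3.139, -0.001, 1.695]
wrist_force: [-0.4, 0.3, 0.9]
finger_gap: 29.0
finger_force: 0.0
```

```bash
python3 -c "
from h import *
go(546.9,-130,150,1.69)"
```

```text
pos [693.3 -92.4 171. ] psi 1.695 j6 -0.31 F [-0.4  0.3  0.9] gap 29.0 t 53.5
tool shift mm [ -19.2 -149.9   21. ] yaw 0.005
```

Call:
arm_command(targets=[{"hand": 1,"x": -0.0038,"y": -0.03,"z": 0,"yaw": 0},{"hand": 1,"x": -0.0038,"y": -0.03,"z": 0,"yaw": 0},{"hand": 1,"x": -0.0038,"y": -0.03,"z": 0,"yaw": 0},{"hand": 1,"x": -0.0038,"y": -0.03,"z": 0,"yaw": 0},{"hand": 1,"x": -0.0038,"y": -0.03,"z": 0,"yaw": 0},{"hand": 1,"x": 0,"y": 0,"z": 0.02,"yaw": 0},{"hand": 1,"x": 0,"y": 0,"z": 0.02,"yaw": 0},{"hand": 1,"x": 0,"y": 0,"z": 0.01,"yaw": 0},{"hand": 1,"x": 0,"y": 0,"z": 0,"yaw": 0},{"hand": 1,"x": 0,"y": 0,"z": 0,"yaw": 0}])

```text
clock: 54.5
eef_pos: [547.5, -129.8, 123.1]
eef_rot: [-3.141, -0.0, 1.695]
wrist_force: [0.2, 0.0, 0.1]
finger_gap: 93.8
finger_force: 0.0
```

```bash
python3 -c "
from h import *
im=camera('top')
for (c,ax,an) in circ(tintops(im,x0=280,y0=185)):print('tin',np.round(c,1),np.round(ax,1),plane('top',c,68).round(1))
go(546.9,-130,30,1.69)"
```

```text
tin [298.5 205.8] [17.9 19.9] [533.4   3. ]
tin [281.4 222.4] [ 3.3 64.2] [482.5  43.3]
pos [ 547.7 -129.9  123.5] psi 1.695 j6 -0.42 F [-0.8 -0.1 -0.4] gap 94.1 t 54.5
tool shift mm [ 0.  -0.8 93.5] yaw 0.005
```

Call:
arm_command(targets=[{"hand": 1,"x": 0,"y": 0,"z": 0.03,"yaw": 0},{"hand": 1,"x": 0,"y": 0,"z": 0.03,"yaw": 0},{"hand": 1,"x": 0,"y": 0,"z": 0.02,"yaw": 0},{"hand": 1,"x": 0,"y": 0,"z": 0.012,"yaw": 0},{"hand": -1,"x": 0,"y": 0,"z": 0,"yaw": 0},{"hand": -1,"x": 0,"y": 0,"z": 0,"yaw": 0},{"hand": -1,"x": 0,"y": 0,"z": 0,"yaw": 0},{"hand": -1,"x": 0,"y": 0,"z": 0,"yaw": 0},{"hand": -1,"x": 0,"y": 0,"z": 0,"yaw": 0},{"hand": -1,"x": 0,"y": 0,"z": 0,"yaw": 0}], newtons=20)

```text
clock: 55.55
eef_pos: [547.5, -130.0, 31.6]
eef_rot: [3.141, 0.0, 1.695]
wrist_force: [-1.5, 1.5, 6.0]
finger_gap: 57.7
finger_force: 20.0
```

Call:
arm_command(targets=[{"hand": -1,"x": 0,"y": 0,"z": -0.01,"yaw": 0},{"hand": -1,"x": 0,"y": 0,"z": -0.03,"yaw": 0},{"hand": -1,"x": 0,"y": 0,"z": -0.03,"yaw": 0},{"hand": -1,"x": 0,"y": 0,"z": -0.03,"yaw": 0},{"hand": -1,"x": 0,"y": 0,"z": -0.02,"yaw": 0},{"hand": -1,"x": -0.0356,"y": -0.005,"z": 0,"yaw": 0},{"hand": -1,"x": -0.0356,"y": -0.005,"z": 0,"yaw": 0},{"hand": -1,"x": -0.0356,"y": -0.005,"z": 0,"yaw": 0},{"hand": -1,"x": -0.0356,"y": -0.005,"z": 0,"yaw": 0}])

```text
clock: 56.45
eef_pos: [544.8, -275.0, 151.5]
eef_rot: [3.141, 0.0, 1.695]
wrist_force: [0.8, 1.2, -2.0]
finger_gap: 57.8
finger_force: 20.0
```

Call:
arm_command(targets=[{"hand": -1,"x": 0,"y": 0,"z": 0,"yaw": -0.13},{"hand": -1,"x": 0,"y": 0,"z": 0,"yaw": -0.13},{"hand": -1,"x": 0,"y": 0,"z": 0,"yaw": -0.13},{"hand": -1,"x": 0,"y": 0,"z": 0,"yaw": -0.13},{"hand": -1,"x": 0,"y": 0,"z": 0,"yaw": -0.13},{"hand": -1,"x": 0,"y": 0,"z": 0,"yaw": -0.13},{"hand": -1,"x": 0,"y": 0,"z": 0,"yaw": -0.13},{"hand": -1,"x": 0,"y": 0,"z": 0,"yaw": -0.13},{"hand": -1,"x": 0,"y": 0,"z": 0,"yaw": -0.13},{"hand": -1,"x": 0,"y": 0,"z": 0,"yaw": 0}])

```text
clock: 57.45
eef_pos: [545.0, -273.6, 151.3]
eef_rot: [3.142, -0.0, 2.867]
wrist_force: [0.3, 0.1, -1.8]
finger_gap: 58.0
finger_force: 20.0
```

```bash
python3 -c "
from h import *
snap(0);go(544.5,-274,33)
cv2.imwrite('pics/k3.png',cv2.resize(np.load('k0.npy'),None,fx=6,fy=6,interpolation=2)[...,::-1])"
```

```text
pos [ 545.  -273.6  151.3] psi 2.867 j6 -1.82 F [ 0.3  0.1 -1.8] gap 58.0 t 57.5
tool shift mm [0. 0. 0.] yaw None
353 164
pos [ 545.  -273.6  151.2] psi 2.862 j6 -1.82 F [ 0.7 -0.  -2.1] gap 58.0 t 57.5
tool shift mm [  0.4  -0.5 118.2] yaw None
```

View pics/k3.png

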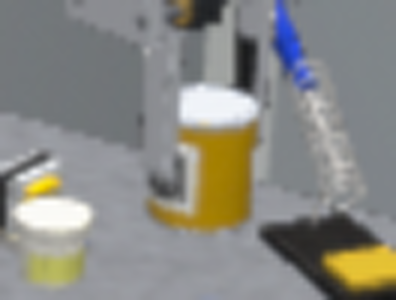

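Call:
arm_command(targets=[{"hand": -1,"x": 0,"y": 0,"z": 0.03,"yaw": 0},{"hand": -1,"x": 0,"y": 0,"z": 0.03,"yaw": 0},{"hand": -1,"x": 0,"y": 0,"z": 0.03,"yaw": 0},{"hand": -1,"x": 0,"y": 0,"z": 0.015,"yaw": 0},{"hand": -1,"x": 0,"y": 0,"z": 0.008,"yaw": 0},{"hand": -1,"x": 0,"y": 0,"z": 0.003,"yaw": 0},{"hand": -1,"x": 0,"y": 0,"z": 0,"yaw": 0},{"hand": -1,"x": 0,"y": 0,"z": 0,"yaw": 0}])

```text
clock: 58.3
eef_pos: [545.6, -274.0, 36.2]
eef_rot: [-3.141, 0.002, 2.864]
wrist_force: [-0.9, -0.4, -1.7]
finger_gap: 57.5
finger_force: 20.0
```

Call:
arm_command(targets=[{"hand": 1,"x": 0,"y": 0,"z": 0,"yaw": 0},{"hand": 1,"x": 0,"y": 0,"z": 0,"yaw": 0},{"hand": 1,"x": 0,"y": 0,"z": 0,"yaw": 0},{"hand": 1,"x": 0,"y": 0,"z": 0,"yaw": 0},{"hand": 1,"x": 0,"y": 0,"z": -0.015,"yaw": 0},{"hand": 1,"x": 0,"y": 0,"z": -0.025,"yaw": 0},{"hand": 1,"x": 0,"y": 0,"z": -0.03,"yaw": 0},{"hand": 1,"x": 0,"y": 0,"z": -0.03,"yaw": 0},{"hand": 1,"x": 0,"y": 0,"z": -0.02,"yaw": 0}])

```text
clock: 59.2
eef_pos: [545.5, -273.9, 158.6]
eef_rot: [-3.141, 0.003, 2.865]
wrist_force: [0.1, -0.5, 0.2]
finger_gap: 93.8
finger_force: 0.0
```

Call:
arm_command(targets=[{"hand": 1,"x": 0,"y": 0,"z": 0,"yaw": 0.13},{"hand": 1,"x": 0,"y": 0,"z": 0,"yaw": 0.13},{"hand": 1,"x": 0,"y": 0,"z": 0,"yaw": 0.13},{"hand": 1,"x": 0,"y": 0,"z": 0,"yaw": 0.13},{"hand": 1,"x": 0,"y": 0,"z": 0,"yaw": 0.13},{"hand": 1,"x": 0,"y": 0,"z": 0,"yaw": 0.13},{"hand": 1,"x": 0,"y": 0,"z": 0,"yaw": 0.13},{"hand": 1,"x": 0,"y": 0,"z": 0,"yaw": 0.13},{"hand": 1,"x": 0,"y": 0,"z": 0,"yaw": 0.13},{"hand": 1,"x": 0,"y": 0,"z": 0,"yaw": 0}])

```text
clock: 60.2
eef_pos: [545.2, -273.7, 156.1]
eef_rot: [3.141, 0.001, 1.693]
wrist_force: [-0.7, -0.2, -1.2]
finger_gap: 94.0
finger_force: 0.0
```

```bash
python3 -c "
from h import *
im=camera('top')
for (c,ax,an) in circ(tintops(im,x0=280,y0=185)):print('tin',np.round(c,1),np.round(ax,1),plane('top',c,68).round(1))
go(538.4,-63.3,31,1.69)"
```

```text
tin [322.3 206.3] [19.1 20.1] [539.8 -61.7]
tin [299.2 206.3] [19.4 20.1] [532.5   1. ]
tin [281.9 241.7] [  3.6 100.5] [430.7  34.8]
pos [ 545.1 -273.7  156. ] psi 1.698 j6 -0.65 F [-0.   0.2 -1. ] gap 93.9 t 60.2
tool shift mm [209.6  19.9 125. ] yaw 0.008
```

Call:
arm_command(targets=[{"hand": 1,"x": 0.042,"y": 0.004,"z": 0,"yaw": 0},{"hand": 1,"x": 0.042,"y": 0.004,"z": 0,"yaw": 0},{"hand": 1,"x": 0.042,"y": 0.004,"z": 0,"yaw": 0},{"hand": 1,"x": 0.042,"y": 0.004,"z": 0,"yaw": 0},{"hand": 1,"x": 0.042,"y": 0.004,"z": 0,"yaw": 0},{"hand": 1,"x": 0,"y": 0,"z": 0.02,"yaw": 0},{"hand": 1,"x": 0,"y": 0,"z": 0.02,"yaw": 0},{"hand": 1,"x": 0,"y": 0,"z": 0,"yaw": 0}])

```text
clock: 61.05
eef_pos: [537.9, -62.3, 113.3]
eef_rot: [-3.138, -0.001, 1.699]
wrist_force: [-0.4, 0.3, -0.6]
finger_gap: 94.3
finger_force: 0.0
```

Call:
arm_command(targets=[{"hand": 1,"x": 0,"y": 0,"z": 0.03,"yaw": 0},{"hand": 1,"x": 0,"y": 0,"z": 0.03,"yaw": 0},{"hand": 1,"x": 0,"y": 0,"z": 0.015,"yaw": 0},{"hand": 1,"x": 0,"y": 0,"z": 0.009,"yaw": 0},{"hand": -1,"x": 0,"y": 0,"z": 0,"yaw": 0},{"hand": -1,"x": 0,"y": 0,"z": 0,"yaw": 0},{"hand": -1,"x": 0,"y": 0,"z": 0,"yaw": 0},{"hand": -1,"x": 0,"y": 0,"z": 0,"yaw": 0},{"hand": -1,"x": 0,"y": 0,"z": 0,"yaw": 0},{"hand": -1,"x": 0,"y": 0,"z": 0,"yaw": 0}], newtons=20)

```text
clock: 62.05
eef_pos: [539.1, -62.9, 31.5]
eef_rot: [3.141, 0.0, 1.695]
wrist_force: [-1.3, -0.1, 5.4]
finger_gap: 58.0
finger_force: 20.0
```

Call:
arm_command(targets=[{"hand": -1,"x": 0,"y": 0,"z": -0.01,"yaw": 0},{"hand": -1,"x": 0,"y": 0,"z": -0.03,"yaw": 0},{"hand": -1,"x": 0,"y": 0,"z": -0.03,"yaw": 0},{"hand": -1,"x": 0,"y": 0,"z": -0.03,"yaw": 0},{"hand": -1,"x": 0,"y": 0,"z": -0.02,"yaw": 0},{"hand": -1,"x": 0,"y": 0,"z": 0,"yaw": 0}])

```text
clock: 62.65
eef_pos: [540.0, -62.9, 153.8]
eef_rot: [3.137, 0.001, 1.695]
wrist_force: [0.9, 0.4, -3.9]
finger_gap: 57.4
finger_force: 20.0
```

```bash
python3 -c "
from h import *
go(438,-224,36,1.69)"
```

```text
pos [540.  -62.9 153.8] psi 1.695 j6 -0.31 F [ 0.9  0.4 -3.9] gap 57.4 t 62.6
tool shift mm [-147.2 -121.1  117.8] yaw 0.005
```

Call:
arm_command(targets=[{"hand": -1,"x": -0.0294,"y": -0.0242,"z": 0,"yaw": 0},{"hand": -1,"x": -0.0294,"y": -0.0242,"z": 0,"yaw": 0},{"hand": -1,"x": -0.0294,"y": -0.0242,"z": 0,"yaw": 0},{"hand": -1,"x": -0.0294,"y": -0.0242,"z": 0,"yaw": 0},{"hand": -1,"x": -0.0294,"y": -0.0242,"z": 0,"yaw": 0},{"hand": -1,"x": 0,"y": 0,"z": 0.02,"yaw": 0},{"hand": -1,"x": 0,"y": 0,"z": 0.02,"yaw": 0},{"hand": -1,"x": 0,"y": 0,"z": 0,"yaw": 0}])

```text
clock: 63.45
eef_pos: [435.3, -222.9, 107.8]
eef_rot: [-3.137, -0.004, 1.694]
wrist_force: [-1.2, 0.2, -2.4]
finger_gap: 57.7
finger_force: 20.0
```

Call:
arm_command(targets=[{"hand": -1,"x": 0,"y": 0,"z": 0.03,"yaw": 0},{"hand": -1,"x": 0,"y": 0,"z": 0.02,"yaw": 0},{"hand": -1,"x": 0,"y": 0,"z": 0.015,"yaw": 0},{"hand": -1,"x": 0,"y": 0,"z": 0.006,"yaw": 0},{"hand": -1,"x": 0,"y": 0,"z": 0.003,"yaw": 0},{"hand": -1,"x": 0,"y": 0,"z": 0,"yaw": 0},{"hand": -1,"x": 0,"y": 0,"z": 0,"yaw": 0}])

```text
clock: 64.15
eef_pos: [437.4, -223.8, 37.7]
eef_rot: [3.141, 0.001, 1.695]
wrist_force: [0.0, -1.0, -3.5]
finger_gap: 57.6
finger_force: 20.0
```

Call:
arm_command(targets=[{"hand": -1,"x": 0,"y": 0,"z": 0.0025,"yaw": 0},{"hand": -1,"x": 0,"y": 0,"z": 0,"yaw": 0},{"hand": 1,"x": 0,"y": 0,"z": 0,"yaw": 0},{"hand": 1,"x": 0,"y": 0,"z": 0,"yaw": 0},{"hand": 1,"x": 0,"y": 0,"z": 0,"yaw": 0},{"hand": 1,"x": 0,"y": 0,"z": 0,"yaw": 0},{"hand": 1,"x": 0,"y": 0,"z": -0.015,"yaw": 0},{"hand": 1,"x": 0,"y": 0,"z": -0.03,"yaw": 0},{"hand": 1,"x": 0,"y": 0,"z": -0.04,"yaw": 0},{"hand": 1,"x": 0,"y": 0,"z": -0.035,"yaw": 0}])

```text
clock: 65.15
eef_pos: [437.0, -223.6, 156.2]
eef_rot: [3.141, 0.0, 1.695]
wrist_force: [0.1, 0.6, 0.0]
finger_gap: 94.0
finger_force: 0.0
```

Call:
arm_command(targets=[{"hand": 1,"x": 0.0424,"y": 0.0242,"z": 0,"yaw": 0},{"hand": 1,"x": 0.0424,"y": 0.0242,"z": 0,"yaw": 0},{"hand": 1,"x": 0.0424,"y": 0.0242,"z": 0,"yaw": 0},{"hand": 1,"x": 0.0424,"y": 0.0242,"z": 0,"yaw": 0},{"hand": 1,"x": 0.0424,"y": 0.0242,"z": 0,"yaw": 0},{"hand": 1,"x": 0,"y": 0,"z": 0.02,"yaw": 0},{"hand": 1,"x": 0,"y": 0,"z": 0,"yaw": 0},{"hand": 1,"x": 0,"y": 0,"z": 0,"yaw": 0}])

```text
clock: 65.95
eef_pos: [530.7, 1.3, 134.6]
eef_rot: [-3.141, -0.0, 1.694]
wrist_force: [-0.3, -0.5, 0.9]
finger_gap: 93.9
finger_force: 0.0
```

```bash
python3 -c "
from h import *
im=camera('top')
for (c,ax,an) in circ(tintops(im,x0=280,y0=185)):print('tin',np.round(c,1),np.round(ax,1),plane('top',c,71).round(1))
go(531,1.8,31,1.69)"
```

```text
tin [377.3 250.2] [19.5 20.1] [ 437.6 -221.6]
tin [399.5 212.8] [19.5 20. ] [ 545.8 -273. ]
pos [530.9   0.9 135.1] psi 1.694 j6 -0.19 F [-0.2  1.2 -0.5] gap 93.8 t 66.0
tool shift mm [  0.8   0.2 104.1] yaw 0.004
```

Call:
arm_command(targets=[{"hand": 1,"x": 0,"y": 0,"z": 0.03,"yaw": 0},{"hand": 1,"x": 0,"y": 0,"z": 0.03,"yaw": 0},{"hand": 1,"x": 0,"y": 0,"z": 0.03,"yaw": 0},{"hand": 1,"x": 0,"y": 0,"z": 0.013,"yaw": 0},{"hand": -1,"x": 0,"y": 0,"z": 0,"yaw": 0},{"hand": -1,"x": 0,"y": 0,"z": 0,"yaw": 0},{"hand": -1,"x": 0,"y": 0,"z": 0,"yaw": 0},{"hand": -1,"x": 0,"y": 0,"z": 0,"yaw": 0},{"hand": -1,"x": 0,"y": 0,"z": 0,"yaw": 0},{"hand": -1,"x": 0,"y": 0,"z": 0,"yaw": 0}], newtons=20)

```text
clock: 67.0
eef_pos: [531.2, 1.7, 32.2]
eef_rot: [3.141, 0.0, 1.695]
wrist_force: [-1.0, -1.2, 6.5]
finger_gap: 58.0
finger_force: 20.0
```

Call:
arm_command(targets=[{"hand": -1,"x": 0,"y": 0,"z": -0.01,"yaw": 0},{"hand": -1,"x": 0,"y": 0,"z": -0.03,"yaw": 0},{"hand": -1,"x": 0,"y": 0,"z": -0.03,"yaw": 0},{"hand": -1,"x": 0,"y": 0,"z": -0.03,"yaw": 0},{"hand": -1,"x": 0,"y": 0,"z": -0.02,"yaw": 0},{"hand": -1,"x": 0,"y": 0,"z": 0,"yaw": 0}])

```text
clock: 67.6
eef_pos: [531.9, 1.7, 154.4]
eef_rot: [3.137, 0.001, 1.695]
wrist_force: [0.2, 0.2, -4.1]
finger_gap: 57.6
finger_force: 20.0
```

Call:
arm_command(targets=[{"hand": -1,"x": -0.045,"y": -0.0193,"z": 0,"yaw": 0},{"hand": -1,"x": -0.045,"y": -0.0193,"z": 0,"yaw": 0},{"hand": -1,"x": -0.045,"y": -0.0193,"z": 0,"yaw": 0},{"hand": -1,"x": -0.045,"y": -0.0193,"z": 0,"yaw": 0},{"hand": -1,"x": -0.045,"y": -0.0193,"z": 0,"yaw": 0},{"hand": -1,"x": -0.045,"y": -0.0193,"z": 0,"yaw": 0},{"hand": -1,"x": -0.045,"y": -0.0193,"z": 0,"yaw": 0},{"hand": -1,"x": 0,"y": 0,"z": 0,"yaw": 0},{"hand": -1,"x": 0,"y": 0,"z": 0,"yaw": 0}])

```text
clock: 68.5
eef_pos: [434.9, -327.9, 150.0]
eef_rot: [-3.14, -0.002, 1.693]
wrist_force: [-0.0, -0.0, -4.7]
finger_gap: 57.4
finger_force: 20.0
```

```bash
python3 -c "
from h import *
go(436.4,-328.2,34.5,1.69)
im=camera('top')
for (c,ax,an) in circ(tintops(im,x0=280,y0=185)):print('tin',np.round(c,1),np.round(ax,1),plane('top',c,71).round(1))"
```

```text
pos [ 434.9 -327.9  150. ] psi 1.693 j6 -0.84 F [-0.  -0.  -4.7] gap 57.4 t 68.5
tool shift mm [ -0.5   1.4 115.5] yaw 0.003
tin [377.3 250.3] [19.5 20.2] [ 437.5 -221.6]
tin [399.5 212.8] [19.4 20. ] [ 545.8 -273.1]
tin [281.8 236.9] [ 3.5 90.7] [443.1  36.6]
```

Call:
arm_command(targets=[{"hand": -1,"x": 0,"y": 0.001,"z": 0.03,"yaw": 0},{"hand": -1,"x": 0,"y": 0,"z": 0.03,"yaw": 0},{"hand": -1,"x": 0,"y": 0,"z": 0.03,"yaw": 0},{"hand": -1,"x": 0,"y": 0,"z": 0.015,"yaw": 0},{"hand": -1,"x": 0,"y": 0,"z": 0.006,"yaw": 0},{"hand": -1,"x": 0,"y": 0,"z": 0.002,"yaw": 0},{"hand": -1,"x": 0,"y": 0,"z": 0,"yaw": 0},{"hand": -1,"x": 0,"y": 0,"z": 0,"yaw": 0}])

```text
clock: 69.35
eef_pos: [437.3, -327.6, 39.4]
eef_rot: [3.141, 0.001, 1.695]
wrist_force: [-0.4, -0.7, -2.9]
finger_gap: 58.1
finger_force: 20.0
```

```bash
python3 -c "
from h import *
go(436.4,-328.2,35,1.69)"
```

```text
pos [ 437.3 -327.6   39.4] psi 1.695 j6 -0.83 F [-0.4 -0.7 -2.9] gap 58.1 t 69.3
tool shift mm [-0.5 -1.   4.4] yaw 0.005
```

Call:
arm_command(targets=[{"hand": -1,"x": 0,"y": 0,"z": 0.002,"yaw": 0},{"hand": -1,"x": 0,"y": 0,"z": 0.002,"yaw": 0},{"hand": -1,"x": 0,"y": 0,"z": 0,"yaw": 0},{"hand": -1,"x": 0,"y": 0,"z": 0,"yaw": 0}])

```text
clock: 69.75
eef_pos: [436.7, -327.5, 34.4]
eef_rot: [-3.142, -0.0, 1.695]
wrist_force: [-0.6, 0.4, -4.1]
finger_gap: 57.7
finger_force: 20.0
```

Call:
arm_command(targets=[{"hand": 1,"x": 0,"y": 0,"z": 0,"yaw": 0},{"hand": 1,"x": 0,"y": 0,"z": 0,"yaw": 0},{"hand": 1,"x": 0,"y": 0,"z": 0,"yaw": 0},{"hand": 1,"x": 0,"y": 0,"z": 0,"yaw": 0},{"hand": 1,"x": 0,"y": 0,"z": -0.015,"yaw": 0},{"hand": 1,"x": 0,"y": 0,"z": -0.03,"yaw": 0},{"hand": 1,"x": 0,"y": 0,"z": -0.04,"yaw": 0},{"hand": 1,"x": 0,"y": 0,"z": -0.035,"yaw": 0},{"hand": 1,"x": 0,"y": 0,"z": 0,"yaw": 0}])

```text
clock: 70.65
eef_pos: [438.3, -328.7, 159.3]
eef_rot: [3.136, 0.006, 1.695]
wrist_force: [-0.5, -0.6, 0.2]
finger_gap: 93.9
finger_force: 0.0
```

Call:
arm_command(targets=[{"hand": 1,"x": 0.0442,"y": 0.0042,"z": 0,"yaw": 0},{"hand": 1,"x": 0.0442,"y": 0.0042,"z": 0,"yaw": 0},{"hand": 1,"x": 0.0442,"y": 0.0042,"z": 0,"yaw": 0},{"hand": 1,"x": 0.0442,"y": 0.0042,"z": 0,"yaw": 0},{"hand": 1,"x": 0.0442,"y": 0.0042,"z": 0,"yaw": 0},{"hand": 1,"x": 0.0442,"y": 0.0042,"z": 0,"yaw": 0},{"hand": 1,"x": 0.0442,"y": 0.0042,"z": 0,"yaw": 0},{"hand": 1,"x": 0.0442,"y": 0.0042,"z": 0,"yaw": 0},{"hand": 0.2,"x": 0.0442,"y": 0.0042,"z": 0,"yaw": -0.062},{"hand": 0.2,"x": 0,"y": 0,"z": 0,"yaw": 0}])

```text
clock: 71.65
eef_pos: [424.4, 75.8, 154.0]
eef_rot: [-3.141, -0.001, 1.764]
wrist_force: [0.1, -0.3, -0.1]
finger_gap: 81.7
finger_force: 0.0
```

```bash
python3 -c "
from h import *
im=camera('top')
for (c,ax,an) in circ(tintops(im,x0=280,y0=185)):print('tin',np.round(c,1),np.round(ax,1),plane('top',c,71).round(1))
go(424.6,72,40,1.757)"
```

```text
tin [416.8 254.8] [19.1 20.9] [ 437.7 -327.7]
tin [377.3 250.3] [19.4 20.2] [ 437.4 -221.6]
tin [399.5 212.8] [19.6 20.2] [ 546.  -272.9]
tin [281.7 233.7] [ 3.5 85.7] [451.7  38. ]
pos [424.6  73.7 154. ] psi 1.761 j6 -0.1 F [ 0.5 -0.2 -0.2] gap 77.3 t 71.7
tool shift mm [ -1.7  -0.4 114. ] yaw 0.004
```

All three tins back in the tray. Pinch the handle.

Call:
arm_command(targets=[{"hand": 0,"x": -0.0005,"y": 0,"z": 0.03,"yaw": 0},{"hand": 0,"x": 0,"y": 0,"z": 0.03,"yaw": 0},{"hand": 0,"x": 0,"y": 0,"z": 0.03,"yaw": 0},{"hand": 0,"x": 0,"y": 0,"z": 0.022,"yaw": 0},{"hand": 0,"x": 0,"y": 0,"z": 0,"yaw": 0}])

```text
clock: 72.2
eef_pos: [423.6, 70.2, 40.0]
eef_rot: [-3.137, -0.0, 1.755]
wrist_force: [0.9, 0.5, 0.6]
finger_gap: 46.7
finger_force: 0.0
```

Call:
arm_command(targets=[{"hand": -1,"x": 0,"y": 0,"z": 0,"yaw": 0},{"hand": -1,"x": 0,"y": 0,"z": 0,"yaw": 0},{"hand": -1,"x": 0,"y": 0,"z": 0,"yaw": 0},{"hand": -1,"x": 0,"y": 0,"z": 0,"yaw": 0},{"hand": -1,"x": 0,"y": 0,"z": 0,"yaw": 0},{"hand": -1,"x": 0,"y": 0,"z": 0,"yaw": 0},{"hand": -1,"x": 0,"y": 0,"z": 0,"yaw": 0}], newtons=15)

```text
clock: 72.9
eef_pos: [424.6, 71.5, 42.7]
eef_rot: [-3.14, -0.0, 1.757]
wrist_force: [-6.7, -0.5, 7.8]
finger_gap: 9.5
finger_force: 15.0
```

Call:
arm_command(targets=[{"hand": -1,"x": -0.0209,"y": -0.0033,"z": 0,"yaw": -0.1},{"hand": -1,"x": -0.0209,"y": -0.0033,"z": 0,"yaw": -0.1},{"hand": -1,"x": -0.0209,"y": -0.0033,"z": 0,"yaw": -0.1},{"hand": -1,"x": -0.0209,"y": -0.0033,"z": 0,"yaw": -0.1}])

```text
clock: 73.3
eef_pos: [440.3, -12.1, 42.8]
eef_rot: [3.141, 0.0, 2.161]
wrist_force: [6.7, 5.0, -3.7]
finger_gap: 9.5
finger_force: 15.0
```

Call:
arm_command(targets=[{"hand": -1,"x": -0.0209,"y": -0.0033,"z": 0,"yaw": -0.1},{"hand": -1,"x": -0.0209,"y": -0.0033,"z": 0,"yaw": -0.1},{"hand": -1,"x": -0.0209,"y": -0.0033,"z": 0,"yaw": -0.1}])

```text
clock: 73.6
eef_pos: [472.8, -66.6, 42.8]
eef_rot: [3.141, 0.001, 2.461]
wrist_force: [7.8, 8.0, -2.5]
finger_gap: 9.7
finger_force: 15.0
```

Call:
arm_command(targets=[{"hand": -1,"x": -0.0209,"y": -0.0025,"z": 0,"yaw": -0.1},{"hand": -1,"x": -0.0209,"y": -0.0025,"z": 0,"yaw": -0.1},{"hand": -1,"x": -0.0209,"y": -0.0025,"z": 0,"yaw": -0.1},{"hand": -1,"x": -0.0209,"y": -0.003,"z": 0,"yaw": -0.1}])

```text
clock: 74.0
eef_pos: [538.1, -119.7, 42.8]
eef_rot: [-3.139, -0.001, 2.86]
wrist_force: [-6.5, -9.3, 5.1]
finger_gap: 9.6
finger_force: 15.0
```

Call:
arm_command(targets=[{"hand": -1,"x": -0.0209,"y": -0.0033,"z": 0,"yaw": -0.1},{"hand": -1,"x": -0.0209,"y": -0.0033,"z": 0,"yaw": -0.1},{"hand": -1,"x": -0.016,"y": -0.0025,"z": 0,"yaw": -0.08},{"hand": -1,"x": 0,"y": 0,"z": 0,"yaw": 0},{"hand": -1,"x": 0,"y": 0,"z": 0,"yaw": 0}])

```text
clock: 74.5
eef_pos: [593.4, -139.6, 42.9]
eef_rot: [-3.138, 0.001, 3.136]
wrist_force: [-2.2, -14.9, 1.6]
finger_gap: 9.7
finger_force: 15.0
```

Call:
arm_command(targets=[{"hand": -1,"x": -0.008,"y": -0.002,"z": 0,"yaw": -0.04},{"hand": -1,"x": -0.008,"y": -0.001,"z": 0,"yaw": -0.04},{"hand": -1,"x": 0,"y": 0,"z": 0,"yaw": 0},{"hand": -1,"x": 0,"y": 0,"z": 0,"yaw": 0}])

```text
clock: 74.9
eef_pos: [609.3, -142.3, 42.9]
eef_rot: [-3.138, 0.0, -3.067]
wrist_force: [-2.3, -14.6, 2.0]
finger_gap: 9.4
finger_force: 15.0
```

Call:
arm_command(targets=[{"hand": -1,"x": -0.004,"y": 0,"z": 0,"yaw": -0.01},{"hand": -1,"x": 0,"y": 0,"z": 0,"yaw": 0},{"hand": -1,"x": 0,"y": 0,"z": 0,"yaw": 0}])

```text
clock: 75.2
eef_pos: [613.1, -142.8, 42.9]
eef_rot: [-3.137, 0.0, -3.057]
wrist_force: [-1.8, -20.0, 0.6]
finger_gap: 10.0
finger_force: 15.0
```

No stop felt yet; continue in small steps.

Call:
arm_command(targets=[{"hand": -1,"x": -0.003,"y": -0.002,"z": 0,"yaw": 0},{"hand": -1,"x": 0,"y": 0,"z": 0,"yaw": 0},{"hand": -1,"x": 0,"y": 0,"z": 0,"yaw": 0}])

```text
clock: 75.5
eef_pos: [616.4, -143.2, 42.9]
eef_rot: [-3.139, 0.0, -3.057]
wrist_force: [-1.0, -11.0, 1.3]
finger_gap: 9.5
finger_force: 15.0
```

Call:
arm_command(targets=[{"hand": -1,"x": -0.003,"y": 0,"z": 0,"yaw": 0},{"hand": -1,"x": 0,"y": 0,"z": 0,"yaw": 0},{"hand": -1,"x": 0,"y": 0,"z": 0,"yaw": 0}])

```text
clock: 75.8
eef_pos: [618.9, -143.4, 42.8]
eef_rot: [-3.139, -0.001, -3.057]
wrist_force: [-5.3, -13.1, 3.2]
finger_gap: 9.7
finger_force: 15.0
```

Call:
arm_command(targets=[{"hand": -1,"x": -0.003,"y": 0,"z": 0,"yaw": 0},{"hand": -1,"x": 0,"y": 0,"z": 0,"yaw": 0},{"hand": -1,"x": 0,"y": 0,"z": 0,"yaw": 0}])

```text
clock: 76.1
eef_pos: [620.8, -143.2, 42.5]
eef_rot: [-3.139, -0.004, -3.057]
wrist_force: [-12.3, -13.2, 5.7]
finger_gap: 9.2
finger_force: 15.0
```

```bash
python3 -c "
from h import *
go(600,-142,200)
im=crop('top',260,100,460,280,4,'t9.png')"
```

```text
pos [ 620.8 -143.2   42.5] psi -3.057 j6 -1.94 F [-12.3 -13.2   5.7] gap 9.2 t 76.1
tool shift mm [  20.6    2.9 -157.5] yaw None
```

View pics/t9.png

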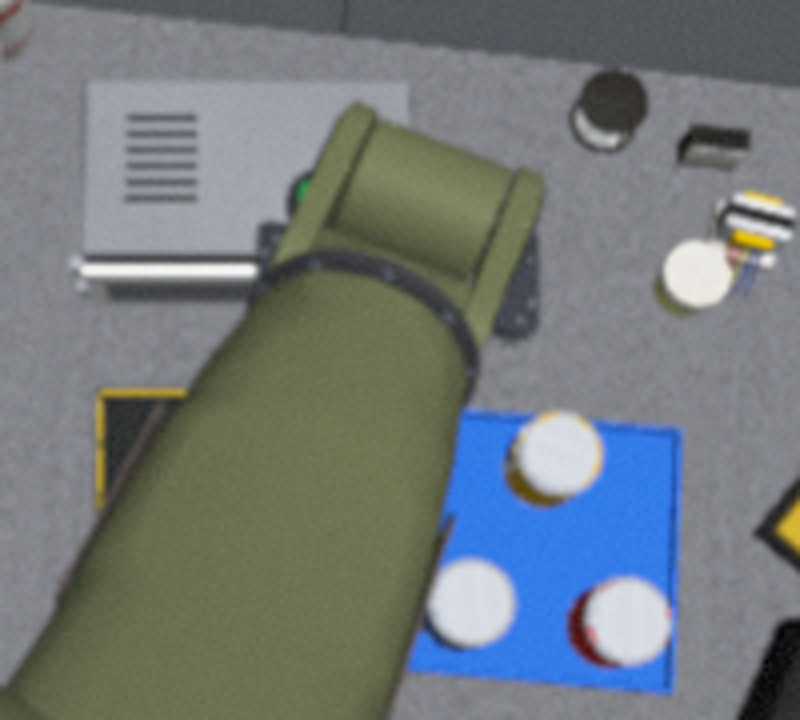

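Call:
arm_command(targets=[{"hand": -1,"x": -0.001,"y": -0.001,"z": 0,"yaw": 0},{"hand": -1,"x": 0,"y": 0,"z": 0,"yaw": 0},{"hand": -0.3,"x": 0,"y": 0,"z": 0,"yaw": 0},{"hand": -0.1,"x": 0,"y": 0,"z": 0,"yaw": 0},{"hand": -0.1,"x": 0,"y": 0,"z": 0,"yaw": 0},{"hand": -0.1,"x": 0,"y": 0,"z": 0,"yaw": 0},{"hand": -0.1,"x": 0,"y": 0,"z": -0.02,"yaw": 0},{"hand": -0.1,"x": 0,"y": 0,"z": -0.04,"yaw": 0},{"hand": -0.1,"x": 0,"y": 0,"z": -0.045,"yaw": 0},{"hand": -0.1,"x": 0,"y": 0,"z": -0.045,"yaw": 0}])

```text
clock: 77.15
eef_pos: [623.2, -141.6, 194.1]
eef_rot: [3.141, -0.0, -3.056]
wrist_force: [0.7, -0.3, 0.1]
finger_gap: 42.1
finger_force: 0.0
```

Call:
arm_command(targets=[{"hand": 0,"x": 0.03,"y": 0.04,"z": -0.01,"yaw": 0},{"hand": 0,"x": 0.03,"y": 0.04,"z": 0,"yaw": 0},{"hand": 0,"x": 0.03,"y": 0.04,"z": 0,"yaw": 0},{"hand": 0,"x": 0.03,"y": 0.04,"z": 0,"yaw": 0},{"hand": 0,"x": 0.03,"y": 0.04,"z": 0,"yaw": 0},{"hand": 0,"x": 0.02,"y": 0.04,"z": 0,"yaw": 0},{"hand": 0,"x": 0.01,"y": 0.04,"z": 0,"yaw": 0},{"hand": 0,"x": 0.01,"y": 0.04,"z": 0,"yaw": 0},{"hand": 0,"x": 0,"y": 0,"z": 0,"yaw": 0},{"hand": 0,"x": 0,"y": 0,"z": 0,"yaw": 0}])

```text
clock: 78.15
eef_pos: [407.3, 160.6, 202.4]
eef_rot: [-3.142, 0.0, -3.054]
wrist_force: [0.1, -0.6, -0.9]
finger_gap: 46.8
finger_force: 0.0
```

```bash
python3 -c "
from h import *
go(600,-142,200)
im=crop('top',260,100,460,280,4,'t10.png')
a=im.astype(int);w=a.min(2)>200
for x in range(285,358,8):
    r=[i for i in range(160,185) if w[i,x]];print(x,r,end=' ')
for p in ((284,167.5),(355,168)):print(plane('top',p,85))"
```

```text
pos [407.3 160.6 202.4] psi -3.054 j6 -1.37 F [ 0.1 -0.6 -0.9] gap 46.8 t 78.2
tool shift mm [-165.5 -318.3    2.4] yaw None
285 [166, 167, 168] 293 [166, 167, 168] 301 [166, 167, 168] 309 [166, 167, 168] 317 [166, 167, 168] 325 [166, 167, 168] 333 [166, 167, 168] 341 [166, 167, 168] 349 [166, 167, 168] 357 [166, 167, 168] [632.14206435  55.27325133]
[ 653.73838939 -139.01163142]
```

View pics/t10.png

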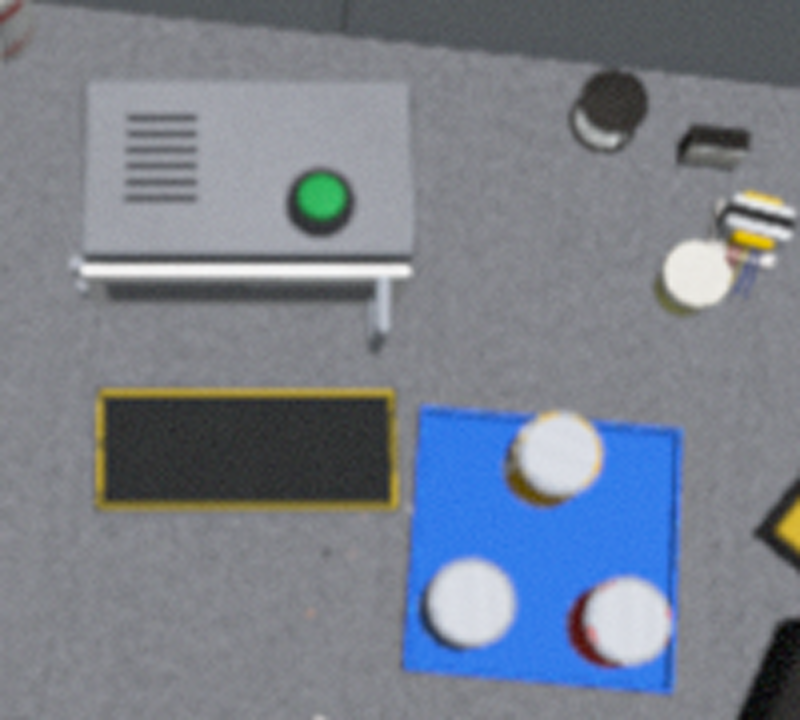

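```bash
python3 -c "
from cell import manip
print(manip.sign_off())"
```

```text
the job is handed in; nothing more can be done
None
```

The job is handed in, and no verdict came back, so success isn't confirmed. All three tins were read on the pad and are back upright in the blue tray. The door is shut, and the heatsink and grease pot were not touched as far as I could see. The red tin was knocked aside once on the pad, so I picked it up and set it square again before pressing the key.

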